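# Pin the bottle-filling stand and charge the bottle

### The job

Make the filling stand safe and charge the water bottle: push every hitch pin in the wooden block fully home through a cross hole of the stand's shafts, one to a shaft (any shafts), and swing each pin's sprung loop down over the shaft's free end until it snaps shut, and turn the dose knob until the white pointer stands level with the brass mark. Then hold the white bottle upright and press it squarely down on the sprung pad until the pad is fully down, keep it there for about a second, and finally stand the bottle upright in the clear tray and let go. Leave the egg cup, thimble, lint brush and peg where they are.

Things in the scene. Friction and masses are not known exactly. Their poses are not given: they have to be found in the camera images.
- stand: Filling stand, fixed; origin on the table under the middle cross hole, x pointing from the shaft ends back into the stand. Three level flat steel shafts (22 mm wide, 16 mm high, top 58 mm up) stick out to -x at y = -75, 0, 75 mm through a white bar (62 mm high, near face 26 mm behind the holes). Behind it a grey housing, 58 high, 230 wide, 110 mm deep, carries the sprung pad.
- hole0 (a point): Centre of the upper mouth of the vertical 10 mm cross hole, right through the shaft at stand y = -75 mm; 58 mm above the table; axes as the stand's. The shaft's free end lies 16 mm from the hole towards -x; beneath the shaft is 42 mm of free space.
- hole1 (a point): Centre of the upper mouth of the vertical 10 mm cross hole, right through the shaft at stand y = 0 mm; 58 mm above the table; axes as the stand's. The shaft's free end lies 16 mm from the hole towards -x; beneath the shaft is 42 mm of free space.
- hole2 (a point): Centre of the upper mouth of the vertical 10 mm cross hole, right through the shaft at stand y = 75 mm; 58 mm above the table; axes as the stand's. The shaft's free end lies 16 mm from the hole towards -x; beneath the shaft is 42 mm of free space.
- pad_top (a point): Centre of the top face of the round black sprung rubber pad (60 mm across) on the stand, 98 mm behind the middle hole, 75 mm above the table when up. Moves down with the pad.
- pad (a joint): Travel of the sprung pad, m: 0 up, 0.010 fully down. It starts to move at about 5.4 N and takes about 14.4 N to be fully down; it springs back up.
- knob_grip (a point): On the axis of the dose knob, mid-height of its grip bar (12 mm thick, 40 mm long, 24 mm high, from 68 to 92 mm above the table), on the stand's housing 98 mm behind the holes at stand y = 80 mm. Its x axis runs along the bar; turns with it.
- knob (a joint): Dose knob angle, rad, 0 to 4.2, growing clockwise as seen from above; stays where it is left (about 0.04 N m to turn). Bar yaw = stand yaw minus this angle. Each radian clockwise moves the pointer 10 mm towards the stand's +x.
- pointer_tip (a point): Tip of the thin white pointer (3 mm wide) that sticks out 11 mm from under a small grey hood on the housing, over a dark track, and slides along the stand's x; this point at stand y = -93 mm. Driven by the knob.
- mark: Brass mark bar, 4 mm wide (x), 14 mm long, 4 mm high, fixed on the housing beside the pointer's track at stand y = -103 mm; its axes are the stand's; origin centre of its underside. The pointer is set when its tip is at the same stand x as this bar.
- rack: Wooden pin block, fixed, 200 x 46 x 46 mm, origin centre of underside, long along x. Three vertical 10 mm through holes at x = -70, 0, 70 mm hold the hitch pins that are there, each standing upright with its collar on the block's top (46 mm).
- pin0: Steel hitch pin (may be absent), 50 g. Origin on its axis at the underside of its collar (the seating face), z up. Shank 8 mm thick, 36 mm long below the origin, last 9 mm tapered to 3 mm; collar 18 mm across, 5 mm high; square grip tab 14 x 14 mm up to 37 mm above the origin, sides along x and y. Its open loop stands out level to its +x, under 6 mm above the origin.
- loop0 (a joint): Angle of pin0's sprung loop, rad: 0 open (level, to the pin's +x), 1.57 shut (hanging, bar under the tip). A U of 4 mm wire: legs 32 mm apart, hinged along the pin's y 3 mm above its origin; end bar 44 mm from the hinge. Over-centre: springs open below 0.6 rad, snaps shut beyond; 0.3 N at the bar. Shuts only with the pin seated, +x out past the shaft end, legs astride it.
- pin1: Steel hitch pin (may be absent), 50 g. Origin on its axis at the underside of its collar (the seating face), z up. Shank 8 mm thick, 36 mm long below the origin, last 9 mm tapered to 3 mm; collar 18 mm across, 5 mm high; square grip tab 14 x 14 mm up to 37 mm above the origin, sides along x and y. Its open loop stands out level to its +x, under 6 mm above the origin.
- loop1 (a joint): Angle of pin1's sprung loop, rad: 0 open (level, to the pin's +x), 1.57 shut (hanging, bar under the tip). A U of 4 mm wire: legs 32 mm apart, hinged along the pin's y 3 mm above its origin; end bar 44 mm from the hinge. Over-centre: springs open below 0.6 rad, snaps shut beyond; 0.3 N at the bar. Shuts only with the pin seated, +x out past the shaft end, legs astride it.
- pin2: Steel hitch pin (may be absent), 50 g. Origin on its axis at the underside of its collar (the seating face), z up. Shank 8 mm thick, 36 mm long below the origin, last 9 mm tapered to 3 mm; collar 18 mm across, 5 mm high; square grip tab 14 x 14 mm up to 37 mm above the origin, sides along x and y. Its open loop stands out level to its +x, under 6 mm above the origin.
- loop2 (a joint): Angle of pin2's sprung loop, rad: 0 open (level, to the pin's +x), 1.57 shut (hanging, bar under the tip). A U of 4 mm wire: legs 32 mm apart, hinged along the pin's y 3 mm above its origin; end bar 44 mm from the hinge. Over-centre: springs open below 0.6 rad, snaps shut beyond; 0.3 N at the bar. Shuts only with the pin seated, +x out past the shaft end, legs astride it.
- tray: Clear plastic tray pulled out of its white frame, fixed. Origin on the table under the tray's centre; tray 120 (x) x 150 (y) mm outside, walls 4 mm thick and 30 mm high, inner floor 4 mm above the table. The white frame (166 mm wide, 63 mm high) begins 62 mm from the centre on the +x side.
- tray_in (a point): Centre of the tray's inner floor, 4 mm above the table.
- jar: White bottom-filling water bottle, short and round, closed, 56 mm across, 80 mm high (a small grey nozzle rises 6 mm above that), 0.22 kg or so, upright; origin at the centre of its underside.
- egg_cup: Bystander: white ceramic egg cup of safety pins, 50 mm across, 60 mm high; origin centre of underside.
- thimble: Bystander: steel thimble, 20 mm across, 22 mm high; origin centre of underside.
- lint_brush: Bystander: blue lint brush lying flat, 120 mm long, 45 mm wide, 20 mm high; origin under its middle; handle to its -x.
- peg: Bystander: orange clothes peg lying flat, 72 x 10 x 13 mm; origin centre of underside.
Mind the look-alikes: they are no part of the job. Leave any blue or red look-alike of the pin2 alone.

How it is judged:
By the outcome, as a careful person would: the job done as asked, in the order asked, and still so for the second after the job is handed in, with the robot touching nothing.
Of pin0, pin1, pin2 only 2 to 3 are there at a start; the rules pass over those that are not, and their reading is None.
At some moment in a run one of jar may be knocked a few centimetres aside while the robot is not near it.
It also fails if it takes over 210 s, if anything falls off the work surface, if the arm or the gripper's body presses on something with over 40 N, if the wrist force passes 120 N, or if a joint passes its speed limit or range.

### The arm

A 6-joint arm with a two-finger parallel gripper is mounted at the origin on the work surface. World frame = base frame: x ahead of the robot, y to its left, z up, the work surface at z = 0. Lengths are in m, angles in rad, forces in N, time in s.
With the tool pointing down it reaches from about 0.325 to 1 m from the base axis. Payload 5.1 kg.
Tool frame: the origin (TCP) lies midway between the tips of the shut fingers; the grasp point (between the pads) lies robot.hold_point_z behind it (robot.hold_point_z is the distance from the TCP to the grasp point, in m); z points along the fingers, y is the direction in which the jaws open and shut (so a half turn about z gives the same grasp; the last joint's range is limited). The gripper opens to 85 mm and grips with 20 to 120 N. Pads are 22 mm wide; open, the fingers measure 114 mm over their backs; the gripper's body (76 mm by 85 mm) begins 54 mm behind the grasp point. The pads swing forward as they close: fully open they stand 13 mm farther back than shut.
Start: joints at [1.129, 0.124, 1.65, -0, 1.367, -0.083], TCP at [0.228, 0.609, 0.231] pointing down, gripper open.
Joint ranges: [-2.61, 2.61], [-1.02, 2.33], [0.03, 2.71], [-1.35, 4.49], [0.32, 2.68], [-2.91, 2.91]. Speed limits (rad/s): [2.57, 2.57, 3.14, 3.14, 3.14, 3.14].

### API

Orientations are given as a rotation vector (axis times angle).
In Python, from rig import sense, optics, robot gives the robot as it stands.
- The arm moves only by the tool drive_tool, never from a script. Its argument "series" is one flat list of numbers, 7 for each row, row after row: the turn, a rotation vector about the tool's x, y, z in units of 45 degrees (1.0 is 45 degrees), then the shift along the tool's x, y, z in units of 0.5 m (1.0 is 0.5 m), then the opening, from -1 (shut) to 1 (fully open), so that 0 is half open. A call has 1 to 12 rows; each row is the pose to reach, as a shift and turn from the pose commanded when the call began, along the tool's axes at that moment; what a row does not reach only later rows make up. A row lasts 1/12 s, in which the tool goes at most 41.7 mm and 7.16 degrees, less where a joint would pass 70% of its speed; a pose out of reach is approached as far as the arm can. A call with a number of a shift or a turn outside -1 to 1 is refused whole. A call with a gripper value outside its range is refused whole. The fingers move at their own pace and stop on an object; the grip force is fixed at half the most. Time passes only in rows, so rows that repeat a pose let the fingers close. It gives the time, the measured TCP pose, the force and the opening at its end, in the units of the state.
- sense(): the state, without advancing time (a new reading comes with each control period).
- optics.read_camera(name): name is "scene" or "side" or "wrist"; returns the picture (480x640x3 uint8, red, green, blue); there is no depth.
- optics.get_calibration(name): a dict with "mtx" (3x3 intrinsics, pixels), "cam_to_world" (4x4, takes a point from camera to world coordinates). Camera axes: x right, y up, looking along -z (the intrinsics and any distortion apply to the point x, -y, -z); pixel columns grow to the right and rows downward; lengths in m; the calibration is good to about 2 mm. The wrist camera is an equidistant fisheye: a pixel r from the principal point sees the ray r / f radians off the axis. A picture is of the moment at which its call begins: read the wrist's pose just before it. get_calibration takes no time and is no camera call; for the wrist camera it gives the pose at the moment of the call.
- robot.sign_off(): hands the job in, once; it reports no verdict.
The state is a dict: "time_s": time; "joint_pos": joint angles; "qd": joint speeds; "tau": joint torques, N m; "tool_pos": TCP position; "ee_rot": TCP orientation; "ft_force": force on the tool from outside, world axes, zero at the start; "ft_torque": the same for the moment, N m; "finger_gap": opening from 0.0 (shut) to 1.0 (fully open).
Only numpy, scipy, OpenCV 4.12 (cv2) and the standard library are available. Lean on these libraries where they do the work, as an engineer would, in place of code of your own. Each camera call takes 0.05 s, during which the arm holds its last target. There are 200 camera calls.

## Working session

There is one attempt and no reset: what is moved stays moved. The work goes in short steps, Python scripts to look and compute and a tool call to move; the robot and the scene stay as the last step left them, time stands still between calls to the robot, and variables do not carry over. Pictures are saved under pics/ and viewed, about 12 in all and at most 16, crops included, and the job is handed in when it is done.

Besides the shell and the picture viewer there is one more tool, called after "Request:" as name(argument=value, ...) on one line, values as JSON. drive_tool: Moves the arm, as the interface text tells. Its arguments: {"type":"object","properties":{"series":{"type":"array","items":{"type":"number","minimum":-1,"maximum":1}}},"required":["series"]}

```bash
ls; mkdir -p pics; python3 - <<'E'
from rig import sense, optics, robot
import cv2,numpy as np
np.set_printoptions(precision=4,suppress=True)
print(sense()); print(robot.hold_point_z)
for n in ["scene","side","wrist"]:
    c=optics.get_calibration(n); print(n,c)
    im=optics.read_camera(n); cv2.imwrite(f"pics/{n}0.png",im[:,:,::-1])
E
```

```text
pics
{'time_s': 0.0, 'joint_pos': array([ 1.1294,  0.1245,  1.6516,  0.    ,  1.3675, -0.0826]), 'qd': array([-0.0011, -0.0016, -0.0008, -0.0019, -0.    ,  0.0014]), 'tau': array([ -0.0011, -42.3616, -36.5443,  -0.0001,   0.0073,   0.    ]), 'tool_pos': array([0.228 , 0.6081, 0.2301]), 'ee_rot': array([-0.5605, -3.0906,  0.0031]), 'ft_force': array([ 0.3525,  0.0964, -0.9072]), 'ft_torque': array([-0.0034, -0.0052, -0.0217]), 'finger_gap': 1.0015297317118517}
0.0187
scene {'mtx': array([[463.5162,   0.    , 322.5851],
       [  0.    , 463.5162, 237.5351],
       [  0.    ,   0.    ,   1.    ]]), 'cam_to_world': array([[-0.2929, -0.7195,  0.6297,  1.3008],
       [ 0.9561, -0.2193,  0.1942,  0.3041],
       [-0.0015,  0.659 ,  0.7521,  0.9666],
       [ 0.    ,  0.    ,  0.    ,  1.    ]])}
side {'mtx': array([[545.3702,   0.    , 326.0736],
       [  0.    , 545.3702, 238.9682],
       [  0.    ,   0.    ,   1.    ]]), 'cam_to_world': array([[-0.9603,  0.1991, -0.1955,  0.3095],
       [-0.2784, -0.6358,  0.7199,  0.8526],
       [ 0.019 ,  0.7457,  0.666 ,  0.7817],
       [ 0.    ,  0.    ,  0.    ,  1.    ]])}
wrist {'mtx': array([[371.6483,   0.    , 321.4973],
       [  0.    , 371.6483, 241.2044],
       [  0.    ,   0.    ,   1.    ]]), 'cam_to_world': array([[ 0.3514, -0.9024, -0.2493,  0.1642],
       [ 0.9362,  0.3381,  0.0957,  0.6315],
       [-0.0021, -0.2671,  0.9637,  0.3731],
       [ 0.    ,  0.    ,  0.    ,  1.    ]])}
```

View pics/scene0.png

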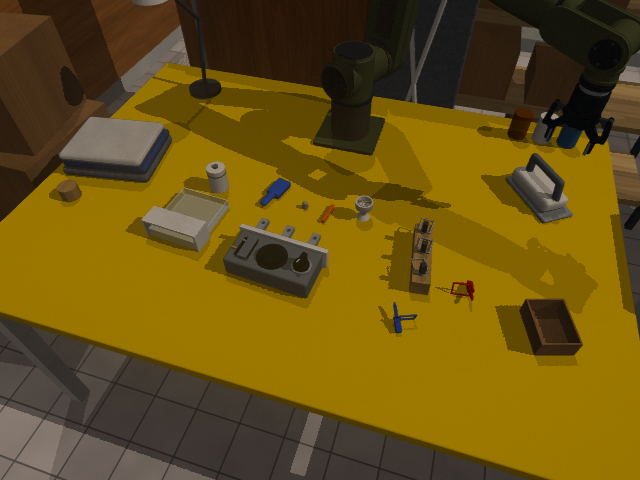

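View pics/side0.png

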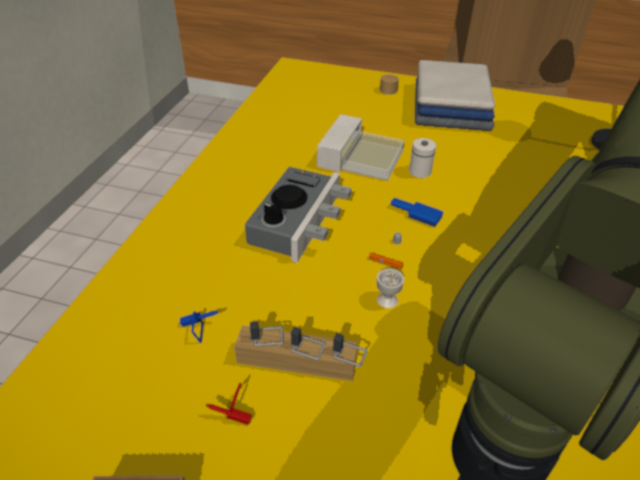

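```bash
cat > h.py <<'E'
import numpy as np, cv2
from scipy.spatial.transform import Rotation as R
from rig import sense, optics, robot
np.set_printoptions(precision=4,suppress=True)
def ray(n,px,c=None):
    c=c or optics.get_calibration(n); K=c["mtx"];T=c["cam_to_world"]
    u=(px[0]-K[0,2])/K[0,0];v=(px[1]-K[1,2])/K[1,1]
    if n=="wrist":
        r=np.hypot(u,v);s=np.sin(r)/r if r>1e-9 else 1
        d=np.array([u*s,-v*s,-np.cos(r)])
    else: d=np.array([u,-v,-1.])
    return T[:3,3],T[:3,:3]@(d/np.linalg.norm(d))
def onz(n,px,z,c=None):
    o,d=ray(n,px,c); return o+d*(z-o[2])/d[2]
def tri(n1,p1,n2,p2):
    o1,d1=ray(n1,p1);o2,d2=ray(n2,p2)
    A=np.stack([d1,-d2],1);s=np.linalg.lstsq(A,o2-o1,rcond=None)[0]
    a=o1+s[0]*d1;b=o2+s[1]*d2
    return (a+b)/2,np.linalg.norm(a-b)
def proj(n,p,c=None):
    c=c or optics.get_calibration(n);K=c["mtx"];T=c["cam_to_world"]
    q=T[:3,:3].T@(np.asarray(p,float)-T[:3,3]); x,y,z=q[0],-q[1],-q[2]
    if n=="wrist":
        r=np.hypot(x,y);th=np.arctan2(r,z);k=th/r if r>1e-9 else 1/z
        return np.array([K[0,0]*x*k+K[0,2],K[1,1]*y*k+K[1,2]])
    return np.array([K[0,0]*x/z+K[0,2],K[1,1]*y/z+K[1,2]])
def delta(pos,yaw=None,Rt=None):
    """numbers for drive_tool: turn (45deg units) and shift (0.5 m units) from the commanded/measured pose to pos with tool down at yaw (of tool y axis dir)"""
    s=sense();R0=R.from_rotvec(s["ee_rot"])
    if Rt is None: Rt=down(yaw)
    rel=(R0.inv()*Rt).as_rotvec()/(np.pi/4)
    return rel, R0.inv().apply(np.asarray(pos)-s["tool_pos"])/0.5
def down(yaw):
    """tool z down, tool y (jaw) axis at world angle yaw"""
    y=np.array([np.cos(yaw),np.sin(yaw),0]);z=np.array([0,0,-1.]);x=np.cross(y,z)
    return R.from_matrix(np.stack([x,y,z],1))
def snap(n,f):
    c=optics.get_calibration(n) ; im=optics.read_camera(n)[:,:,::-1].copy(); cv2.imwrite("pics/"+f,im); return im,c
E
python3 - <<'E'
from h import *
import cv2
for nm,p,z in [("sh-",(263,222),.058),("sh0",(288,229),.058),("sh+",(315,237),.058),("knob",(301,258),.092),("pad",(271,256),.075),("jar",(217,165),.08),("padj",(217,168),.086),("cup",(364,200),.06),("pinA",(426,221),.083),("pinB",(424,238),.083),("pinC",(423,262),.083)]:
    print(nm,onz("scene",p,z))
for nm,p,z in [("sh-",(348,192),.058),("sh0",(338,211),.058),("sh+",(324,232),.058),("knob",(273,208),.092),("pad",(290,197),.075),("jar",(424,143),.08),("cup",(390,275),.06),("pinA",(339,337),.083),("pinB",(297,330),.083),("pinC",(256,324),.083)]:
    print(nm,onz("side",p,z))
s=sense();print(R.from_rotvec(s["ee_rot"]).as_matrix())
a=cv2.imread("pics/scene0.png")[190:310,190:490];cv2.imwrite("pics/a.png",cv2.resize(a,None,fx=2.66,fy=2.66,interpolation=3))
w=cv2.imread("pics/side0.png")[150:390,180:460]
E
```

```text
sh- [ 0.5337 -0.0998  0.058 ]
sh0 [ 0.538  -0.0269  0.058 ]
sh+ [0.544  0.0501 0.058 ]
knob [0.6466 0.0477 0.092 ]
pad [ 0.6495 -0.0303  0.075 ]
jar [ 0.3774 -0.3059  0.08  ]
padj [ 0.3959 -0.2959  0.086 ]
cup [0.3744 0.14   0.06  ]
pinA [0.4272 0.3178 0.083 ]
pinB [0.4876 0.322  0.083 ]
pinC [0.5654 0.3316 0.083 ]
sh- [ 0.5191 -0.0936  0.058 ]
sh0 [ 0.5227 -0.0224  0.058 ]
sh+ [0.5319 0.0514 0.058 ]
knob [0.6406 0.049  0.092 ]
pad [ 0.6275 -0.0169  0.075 ]
jar [ 0.3863 -0.3118  0.08  ]
cup [0.3802 0.1335 0.06  ]
pinA [0.4292 0.3177 0.083 ]
pinB [0.498 0.324 0.083]
pinC [0.5658 0.3318 0.083 ]
[[-0.9363  0.3511 -0.0007]
 [ 0.3511  0.9363 -0.0014]
 [ 0.0001 -0.0016 -1.    ]]
```

View pics/wrist0.png

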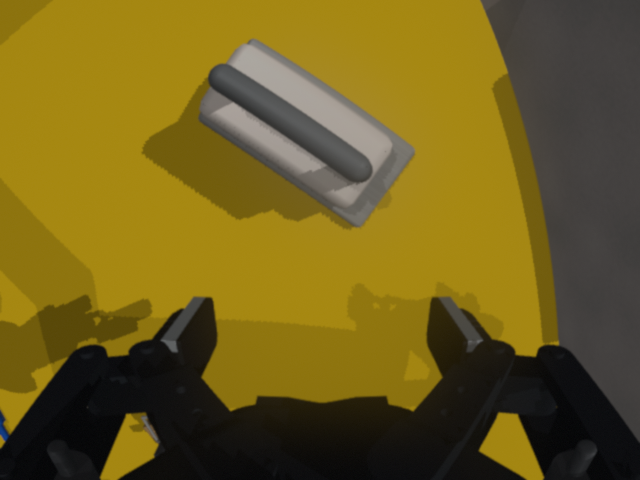

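```bash
python3 - <<'E'
from h import *
print(delta([.50,.325,.23],np.radians(90)))
E
```

```text
(array([-0.002 , -0.0005, -0.4568]), array([-0.7081, -0.3393,  0.0011]))
```

Request:
drive_tool(series=[0,0,-0.457,-0.708,-0.339,0,1,0,0,-0.457,-0.708,-0.339,0,1,0,0,-0.457,-0.708,-0.339,0,1,0,0,-0.457,-0.708,-0.339,0,1,0,0,-0.457,-0.708,-0.339,0,1,0,0,-0.457,-0.708,-0.339,0,1,0,0,-0.457,-0.708,-0.339,0,1,0,0,-0.457,-0.708,-0.339,0,1,0,0,-0.457,-0.708,-0.339,0,1,0,0,-0.457,-0.708,-0.339,0,1,0,0,-0.457,-0.708,-0.339,0,1,0,0,-0.457,-0.708,-0.339,0,1])

```text
time_s: 1.15
tool_pos: [0.5006, 0.3247, 0.2309]
ee_rot: [-0.004, -3.141, 0.0]
ft_force: [0.4, 0.2, 0.3]
finger_gap: 1.001
```

Request:
drive_tool(series=[0,0,0,0,0,0,0,0,0,0,0,0,0,0,0,0,0,0,0,0,0])

```text
time_s: 1.4
tool_pos: [0.4993, 0.3266, 0.2312]
ee_rot: [0.003, -3.141, -0.0]
ft_force: [-0.1, -0.9, 0.3]
finger_gap: 0.604
```

```bash
python3 - <<'E'
from h import *
import pickle
s=sense();print(s["tool_pos"],s["ee_rot"],s["finger_gap"])
im,c=snap("wrist","rack.png"); pickle.dump(c,open("rack.pkl","wb"))
E
```

```text
[0.4993 0.3266 0.2312] [ 0.0032 -3.1414 -0.0001] 0.6042672026942124
```

View pics/rack.png

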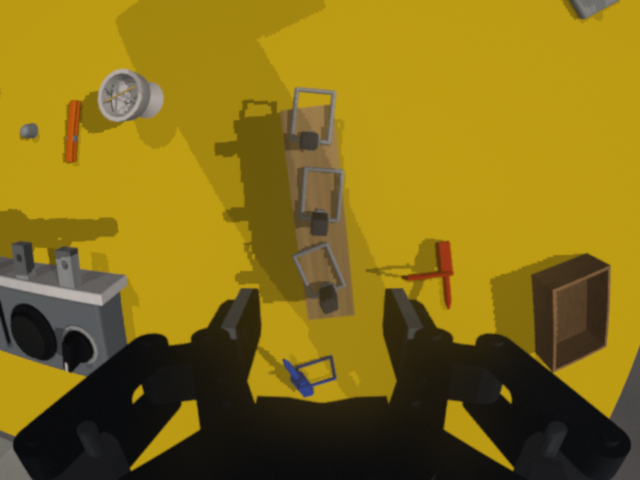

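```bash
python3 - <<'E'
from h import *
import pickle
c=pickle.load(open("rack.pkl","rb"));im=cv2.imread("pics/rack.png")
hsv=cv2.cvtColor(im,cv2.COLOR_BGR2HSV)
roi=np.zeros(im.shape[:2],np.uint8);roi[80:320,285:360]=1
dark=((hsv[...,2]<75)&(hsv[...,1]<110)&(roi>0)).astype(np.uint8)
n,l,st,ce=cv2.connectedComponentsWithStats(dark)
for i in range(1,n):
    if st[i,4]>60: print(st[i],ce[i],onz("wrist",ce[i],.083,c),hsv[l==i].mean(0))
for p in [(300,110),(292,120),(309,139),(324,172)]: print(p,im[p[1],p[0]],hsv[p[1],p[0]])
for nm,ps in dict(A=[(293,89),(335,92)],B=[(304,169),(343,172)],C=[(295,259),(327,243)]).items():
    q=[onz("wrist",p,.049,c) for p in ps]; d=q[1]-q[0]; print(nm,q,np.linalg.norm(d[:2]),np.degrees(np.arctan2(d[1],d[0])))
crop=im[75:325,260:370];cv2.imwrite("pics/rc.png",np.hstack([cv2.resize(crop[:125],None,fx=3.6,fy=3.6,interpolation=2),cv2.resize(crop[125:],None,fx=3.6,fy=3.6,interpolation=2)]))
E
```

```text
[299 132  18  18 279] [307.871  140.5054] [0.4309 0.3153 0.083 ] [17.4767 56.147  65.2975]
[308 212  20  23 371] [318.2615 223.0512] [0.4967 0.3234 0.083 ] [17.6226 65.2588 60.7574]
[320 283  17  30 281] [328.8149 299.7544] [0.5639 0.3324 0.083 ] [18.9004 70.3167 65.4021]
(300, 110) [ 68 110 138] [ 18 129 138]
(292, 120) [81 90 95] [19 38 95]
(309, 139) [52 60 65] [18 51 65]
(324, 172) [68 87 99] [18 80 99]
A [array([0.3853, 0.3012, 0.049 ]), array([0.3881, 0.3374, 0.049 ])] 0.03624813691397972 85.55349443618593
B [array([0.4558, 0.3106, 0.049 ]), array([0.4584, 0.3447, 0.049 ])] 0.03416382180055419 85.70207054966535
C [array([0.5383, 0.3016, 0.049 ]), array([0.5229, 0.331 , 0.049 ])] 0.03320255230081262 117.6182805652188
```

View pics/rc.png

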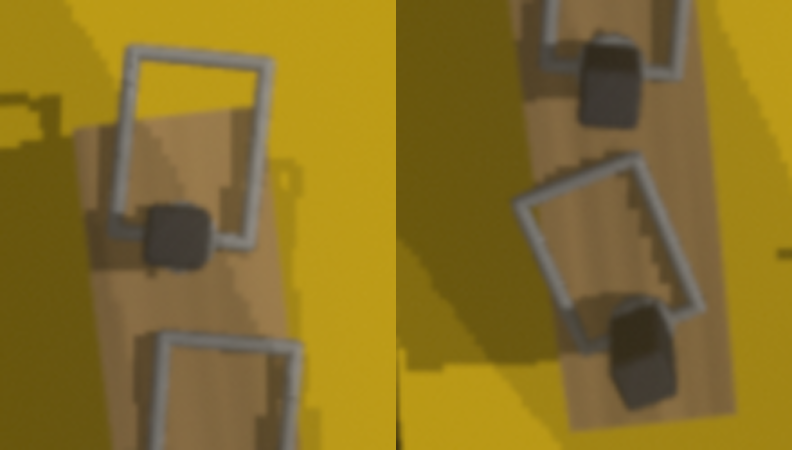

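```bash
python3 - <<'E'
from h import *
import pickle
c=pickle.load(open("rack.pkl","rb"))
P=[onz("wrist",p,.083,c) for p in [(309.2,140.8),(320,227.2),(329.2,304)]]
print(P,[np.linalg.norm(P[i+1]-P[i]) for i in (0,1)]);d=P[2]-P[0];print(np.degrees(np.arctan2(d[1],d[0])))
q=[onz("wrist",p,.049,c) for p in [(310.5,141),(320,219),((260+(638-396)/3.6),200+328/3.6)]];print(q)
print(proj("wrist",[.56,-.02,.058],c))
E
```

```text
[array([0.4311, 0.3163, 0.083 ]), array([0.5001, 0.3248, 0.083 ]), array([0.5679, 0.3327, 0.083 ])] [np.float64(0.06947416794113141), np.float64(0.06830027927925486)]
6.838106305779776
[array([0.4313, 0.3163, 0.049 ]), array([0.5006, 0.3246, 0.049 ]), array([0.5703, 0.3315, 0.049 ])]
[ 26.4404 274.6336]
```

```bash
python3 - <<'E'
from h import *
print(delta([.615,-.03,.23],np.radians(86)))
E
```

```text
(array([ 0.    , -0.0002,  0.0914]), array([-0.2298, -0.7135,  0.0025]))
```

Request:
drive_tool(series=[0,0,0.091,-0.23,-0.713,0,1,0,0,0.091,-0.23,-0.713,0,1,0,0,0.091,-0.23,-0.713,0,1,0,0,0.091,-0.23,-0.713,0,1,0,0,0.091,-0.23,-0.713,0,1,0,0,0.091,-0.23,-0.713,0,1,0,0,0.091,-0.23,-0.713,0,1,0,0,0.091,-0.23,-0.713,0,1,0,0,0.091,-0.23,-0.713,0,1,0,0,0.091,-0.23,-0.713,0,1,0,0,0.091,-0.23,-0.713,0,1,0,0,0.091,-0.23,-0.713,0,1])

```text
time_s: 2.45
tool_pos: [0.6151, -0.0301, 0.2312]
ee_rot: [-0.111, -3.139, -0.001]
ft_force: [-0.1, 0.3, -0.3]
finger_gap: 0.996
```

Request:
drive_tool(series=[0,0,0,0,0,0,1,0,0,0,0,0,0,1,0,0,0,0,0,0,1])

```text
time_s: 2.7
tool_pos: [0.615, -0.0294, 0.2314]
ee_rot: [0.109, 3.14, 0.0]
ft_force: [-1.0, -0.1, -0.1]
finger_gap: 1.001
```

```bash
python3 - <<'E'
from h import *
import pickle
s=sense();print(s["tool_pos"],s["ee_rot"],s["finger_gap"])
im,c=snap("wrist","stand.png"); pickle.dump(c,open("stand.pkl","wb"))
cr=im[100:330,180:480]
cv2.imwrite("pics/standc.png",cv2.resize(cr,None,fx=2.6,fy=2.6,interpolation=2))
E
```

```text
[ 0.615  -0.0294  0.2314] [0.1085 3.1396 0.0001] 1.0006998391563842
```

View pics/standc.png

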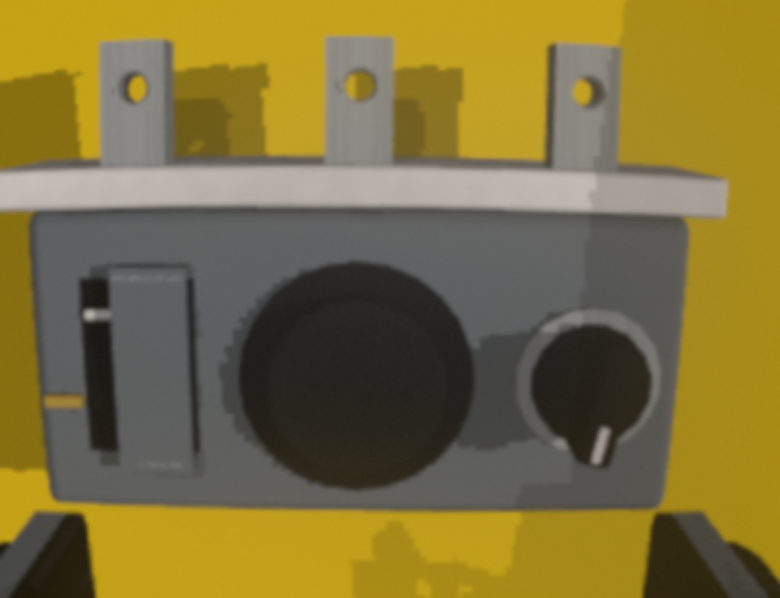

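```bash
python3 - <<'E'
from h import *
import pickle
c=pickle.load(open("stand.pkl","rb"))
f=lambda x,y:(180+x/2.6,100+y/2.6)
H=[onz("wrist",f(*p),.058,c) for p in [(134,88),(360,85),(588,92)]]
print(np.array(H),[np.linalg.norm(H[i+1]-H[i]) for i in (0,1)])
d=H[2]-H[0];yaw=np.arctan2(d[1],d[0])-np.pi/2;print("yaw deg",np.degrees(yaw))
X=np.array([np.cos(yaw),np.sin(yaw)]);Y=np.array([-X[1],X[0]])
O=np.mean(H,0)[:2];print("O",O)
st=lambda p:np.array([(p[:2]-O)@X,(p[:2]-O)@Y])
for n,p,z in [("pad",(357,373),.075),("knobring",(588,380),.06),("knobtop",(592,378),.092),("ptr",(84,315),.061),("mark",(64,402),.062),("white line in",(603,430),.092),("white out",(598,463),.092),("end0 L",(100,41),.058),("end0 R",(172,41),.058),("end2 L",(553,45),.058),("end2 R",(619,47),.058),("end1 L",(326,38),.058),("end1 R",(393,38),.058)]:
    print(n,st(onz("wrist",f(*p),z,c)),onz("wrist",f(*p),z,c))
print(sense()["joint_pos"])
E
```

```text
[[ 0.5341 -0.1016  0.058 ]
 [ 0.54   -0.0274  0.058 ]
 [ 0.5459  0.0472  0.058 ]] [np.float64(0.0744396901928039), np.float64(0.07486414709292054)]
yaw deg -4.569117737523307
O [ 0.54   -0.0273]
pad [ 0.0918 -0.0002] [ 0.6315 -0.0347  0.075 ]
knobring [0.0978 0.0793] [0.6438 0.044  0.06  ]
knobtop [0.0879 0.0728] [0.6334 0.0383 0.092 ]
ptr [ 0.0762 -0.0938] [ 0.6085 -0.1268  0.061 ]
mark [ 0.1072 -0.1031] [ 0.6387 -0.1386  0.062 ]
white line in [0.1049 0.0777] [0.6508 0.0418 0.092 ]
white out [0.1161 0.0771] [0.6619 0.0403 0.092 ]
end0 L [-0.0163 -0.0862] [ 0.5169 -0.1119  0.058 ]
end0 R [-0.0152 -0.0617] [ 0.5199 -0.0875  0.058 ]
end2 L [-0.015   0.0626] [0.53   0.0363 0.058 ]
end2 R [-0.0157  0.0849] [0.5311 0.0586 0.058 ]
end1 L [-0.0153 -0.0112] [ 0.5238 -0.0372  0.058 ]
end1 R [-0.0155  0.0103] [ 0.5254 -0.0157  0.058 ]
[-0.1353  0.0493  1.7295 -0.      1.3626 -1.6367]
```

```bash
cat >> h.py <<'E'
import json,os
def cmd():
    """commanded pose from the log of final rows (turn 45deg units, shift 0.5 m units)"""
    p=np.array([.228,.609,.231]);r=down(1.2121)
    for l in json.load(open("log.json")):
        p=p+r.apply(np.array(l[3:6])*.5); r=r*R.from_rotvec(np.array(l[:3])*np.pi/4)
    return p,r
def add(*rows):
    L=json.load(open("log.json")) if os.path.exists("log.json") else []
    L+= [list(map(float,x)) for x in rows]; json.dump(L,open("log.json","w"))
def go(pos,yaw_deg):
    p,r=cmd(); y=R.from_matrix(r.as_matrix()).as_matrix()[:,1]
    dy=yaw_deg-np.degrees(np.arctan2(y[1],y[0]))
    return np.round(np.r_[0,0,-dy/45, r.inv().apply(np.asarray(pos)-p)/.5],4)
E
python3 - <<'E'
from h import *
add([0,0,-.457,-.708,-.339,0],[0]*6,[0,0,.091,-.23,-.713,0])
p,r=cmd();print(p,r.as_rotvec(),sense()["tool_pos"])
print(go([.4312,.3163,.14],85.6), go([.4312,.3163,.058],85.6))
E
```

```text
[ 0.615  -0.0305  0.231 ] [0.1119 3.1396 0.    ] [ 0.6151 -0.0296  0.2314]
[0.     0.     0.0071 0.4161 0.6656 0.182 ] [0.     0.     0.0071 0.4161 0.6656 0.346 ]
```

Request:
drive_tool(series=[0,0,0.007,0.416,0.6655,0.0,0,0,0,0.007,0.416,0.6655,0.0,0,0,0,0.007,0.416,0.6655,0.0,0,0,0,0.007,0.416,0.6655,0.0,0,0,0,0.007,0.416,0.6655,0.0,0,0,0,0.007,0.416,0.6655,0.0,0,0,0,0.007,0.416,0.6655,0.0,0,0,0,0.007,0.416,0.6655,0.18,0,0,0,0.007,0.416,0.6655,0.18,0,0,0,0.007,0.416,0.6655,0.18,0,0,0,0.007,0.416,0.6655,0.18,0,0,0,0.007,0.416,0.6655,0.18,0])

```text
time_s: 3.75
tool_pos: [0.4284, 0.3165, 0.1383]
ee_rot: [-0.114, -3.135, 0.005]
ft_force: [-0.7, -0.8, 0.2]
finger_gap: 0.499
```

Request:
drive_tool(series=[0,0,0,0,0,0,0,0,0,0,0,0,0,0])

```text
time_s: 3.92
tool_pos: [0.433, 0.3158, 0.1433]
ee_rot: [0.121, 3.136, 0.002]
ft_force: [-0.2, -0.6, 0.1]
finger_gap: 0.5
```

```bash
python3 - <<'E'
from h import *
import pickle
add([0,0,.007,.416,.6655,.18],[0]*6)
p,r=cmd();print(p,sense()["tool_pos"],sense()["finger_gap"],go([.4312,.3163,.058],85.6))
im,c=snap("wrist","g1.png");pickle.dump(c,open("g1.pkl","wb"))
print(proj("wrist",[.4312,.3163,.083],c))
E
```

```text
[0.4313 0.3163 0.141 ] [0.433  0.3158 0.1433] 0.5001905765367651 [0.     0.     0.0001 0.0001 0.0001 0.166 ]
[323.2381 257.7011]
```

View pics/g1.png

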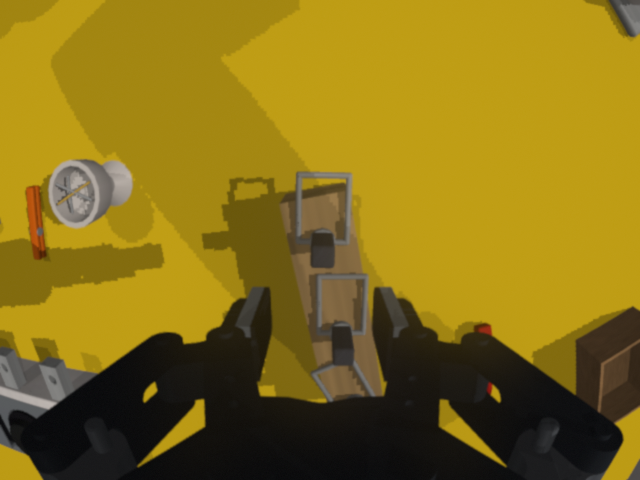

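Request:
drive_tool(series=[0,0,0,0,0,0.08,0,0,0,0,0,0,0.14,0,0,0,0,0,0,0.166,0,0,0,0,0,0,0.166,0,0,0,0,0,0,0.166,0,0,0,0,0,0,0.166,-1,0,0,0,0,0,0.166,-1,0,0,0,0,0,0.166,-1,0,0,0,0,0,0.166,-1,0,0,0,0,0,0.166,-1,0,0,0,0,0,0.166,-1])

```text
time_s: 4.88
tool_pos: [0.4333, 0.3168, 0.0609]
ee_rot: [0.12, 3.135, 0.003]
ft_force: [0.3, -0.6, 7.0]
finger_gap: 0.146
```

Request:
drive_tool(series=[0,0,0,0,0,-0.03,-1,0,0,0,0,0,-0.06,-1,0,0,0,0,0,-0.1,-1,0,0,0,0,0,-0.14,-1,0,0,0,0,0,-0.18,-1,0,0,0,0,0,-0.2,-1,0,0,0,0,0,-0.2,-1,0,0,0,0,0,-0.2,-1])

```text
time_s: 5.55
tool_pos: [0.4316, 0.3159, 0.1585]
ee_rot: [0.12, 3.139, 0.001]
ft_force: [-0.1, -0.7, -0.6]
finger_gap: 0.147
```

```bash
python3 - <<'E'
from h import *
import pickle
add([0,0,0,0,0,.166],[0,0,0,0,0,-.2])
s=sense();print(cmd()[0],s["tool_pos"],s["finger_gap"])
im,c=snap("wrist","g2.png");pickle.dump(c,open("g2.pkl","wb"))
# stand target: hole k, origin hover 45 mm above seat
O=np.array([.54,-.0273]);y=np.radians(-4.57);X=np.array([np.cos(y),np.sin(y)]);Y=np.array([-X[1],X[0]])
for k in (-1,0,1):
    h=O+.075*k*Y; print(k,h,go([*h,.12],85.43))
E
```

```text
[0.4313 0.3163 0.158 ] [0.4316 0.3159 0.1585] 0.14668287969781268
-1 [ 0.534  -0.1021] [ 0.      0.      0.0038 -0.2691 -0.8184  0.076 ]
0 [ 0.54   -0.0273] [ 0.      0.      0.0038 -0.2695 -0.6684  0.076 ]
1 [0.546  0.0475] [ 0.      0.      0.0038 -0.27   -0.5184  0.076 ]
```

View pics/g2.png

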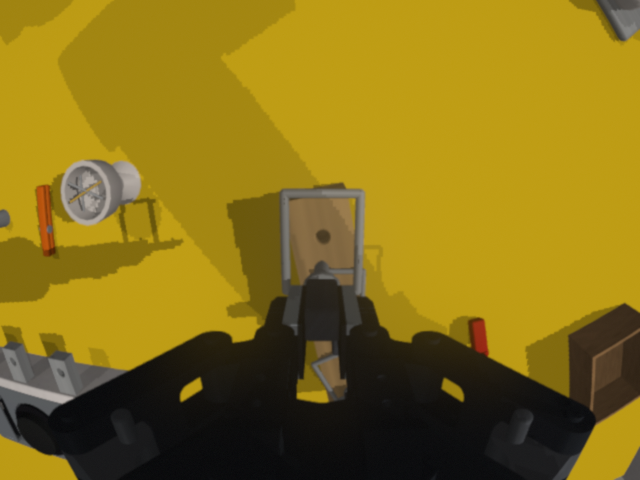

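```bash
python3 - <<'E'
from h import *
import pickle
c=pickle.load(open("g2.pkl","rb"))
print("rack hole A",onz("wrist",(322.8,237),.046,c))
q=[onz("wrist",p,z,c) for z in(.149,.146) for p in [(283,192),(363,192),(323,268)]];print(np.array(q))
for a in (0,3):
    d=q[a+1]-q[a];print(np.linalg.norm(d),np.degrees(np.arctan2(d[1],d[0])),(q[a]+q[a+1])/2)
im=cv2.imread("pics/g2.png");cv2.imwrite("pics/g2c.png",cv2.resize(im[170:320,250:400],None,fx=4,fy=4,interpolation=2))
E
```

```text
rack hole A [0.4312 0.3163 0.046 ]
[[0.3834 0.303  0.149 ]
 [0.3859 0.336  0.149 ]
 [0.4178 0.317  0.149 ]
 [0.3838 0.3026 0.146 ]
 [0.3864 0.3363 0.146 ]
 [0.4189 0.3169 0.146 ]]
0.033156514630744344 85.6058121221377 [0.3846 0.3195 0.149 ]
0.03380912065678897 85.60581212213765 [0.3851 0.3195 0.146 ]
```

View pics/g2c.png

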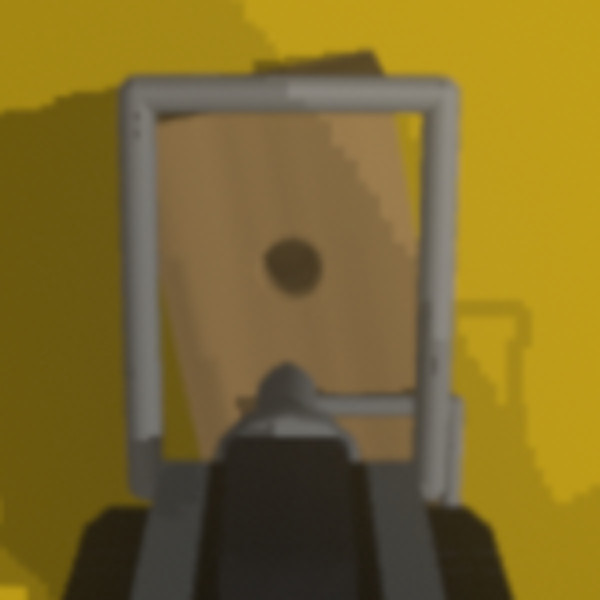

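Request:
drive_tool(series=[0,0,0.004,-0.269,-0.818,0.0,-1,0,0,0.004,-0.269,-0.818,0.0,-1,0,0,0.004,-0.269,-0.818,0.0,-1,0,0,0.004,-0.269,-0.818,0.0,-1,0,0,0.004,-0.269,-0.818,0.0,-1,0,0,0.004,-0.269,-0.818,0.0,-1,0,0,0.004,-0.269,-0.818,0.0,-1,0,0,0.004,-0.269,-0.818,0.0,-1,0,0,0.004,-0.269,-0.818,0.0,-1,0,0,0.004,-0.269,-0.818,0.0,-1,0,0,0.004,-0.269,-0.818,0.0,-1,0,0,0.004,-0.269,-0.818,0.07,-1])

```text
time_s: 6.6
tool_pos: [0.5391, -0.1069, 0.1289]
ee_rot: [0.132, 3.127, -0.006]
ft_force: [2.4, -0.5, -0.2]
finger_gap: 0.15
```

Request:
drive_tool(series=[0,0,0,0,0,0,-1,0,0,0,0,0,0,-1,0,0,0,0,0,0,-1,0,0,0,0,0,0,-1])

```text
time_s: 6.93
tool_pos: [0.5347, -0.1016, 0.1242]
ee_rot: [0.124, 3.138, -0.0]
ft_force: [1.1, 0.1, -1.0]
finger_gap: 0.144
```

```bash
python3 - <<'E'
from h import *
import pickle
add([0,0,.004,-.269,-.818,.07],[0]*6)
s=sense();print(cmd()[0],s["tool_pos"],s["finger_gap"])
im,c=snap("wrist","i1.png");pickle.dump(c,open("i1.pkl","wb"))
print(proj("wrist",[.534,-.1021,.058],c))
cv2.imwrite("pics/i1c.png",cv2.resize(im[150:330,230:430],None,fx=3.3,fy=3.3,interpolation=2))
E
```

```text
[ 0.534  -0.1019  0.123 ] [ 0.5347 -0.1016  0.1242] 0.14401451137714874
[321.7828 256.5928]
```

View pics/i1c.png

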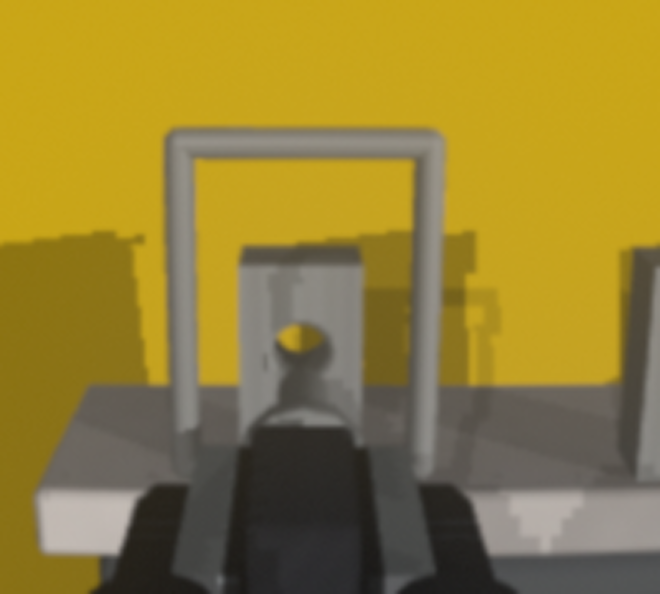

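Request:
drive_tool(series=[0,0,0,0,0,0.02,-1,0,0,0,0,0,0.04,-1,0,0,0,0,0,0.05,-1,0,0,0,0,0,0.06,-1,0,0,0,0,0,0.06,-1,0,0,0,0,0,0.06,-1])

```text
time_s: 7.48
tool_pos: [0.5345, -0.1022, 0.0928]
ee_rot: [0.126, 3.138, 0.001]
ft_force: [3.9, -0.0, -3.0]
finger_gap: 0.15
```

Request:
drive_tool(series=[0,0,0,0,0,0.01,-1,0,0,0,0,0,0.02,-1,0,0,0,0,0,0.03,-1,0,0,0,0,0,0.04,-1,0,0,0,0,0,0.04,-1,0,0,0,0,0,0.04,-1])

```text
time_s: 7.98
tool_pos: [0.5347, -0.1024, 0.073]
ee_rot: [0.126, 3.138, -0.0]
ft_force: [5.6, 0.3, -3.1]
finger_gap: 0.148
```

```bash
python3 - <<'E'
from h import *
import pickle
add([0,0,0,0,0,.06],[0,0,0,0,0,.04])
s=sense();print(cmd()[0],s["tool_pos"],s["ft_force"],s["ft_torque"])
im,c=snap("wrist","i2.png");pickle.dump(c,open("i2.pkl","wb"))
E
```

```text
[ 0.534  -0.1019  0.073 ] [ 0.5347 -0.1024  0.073 ] [ 5.6453  0.3464 -3.1455] [ 0.0457 -1.0898 -0.0096]
```

Request:
drive_tool(series=[0,0,0,-0.003,0,0.004,-1,0,0,0,-0.003,0,0.008,-1,0,0,0,-0.003,0,0.012,-1,0,0,0,-0.003,0,0.012,-1])

```text
time_s: 8.37
tool_pos: [0.5356, -0.1025, 0.0727]
ee_rot: [-0.125, -3.135, -0.0]
ft_force: [-14.4, 5.6, 32.9]
finger_gap: 0.144
```

```bash
python3 - <<'E'
from h import *
import pickle
add([0,0,0,-.003,0,.012])
s=sense();print(cmd()[0],s["tool_pos"],s["ft_force"],s["ft_torque"])
im,c=snap("wrist","i3.png");pickle.dump(c,open("i3.pkl","wb"))
E
```

```text
[ 0.5355 -0.102   0.067 ] [ 0.5356 -0.1025  0.0727] [-14.4389   5.6135  32.9229] [ 0.7999  2.6691 -0.012 ]
```

View pics/i3.png

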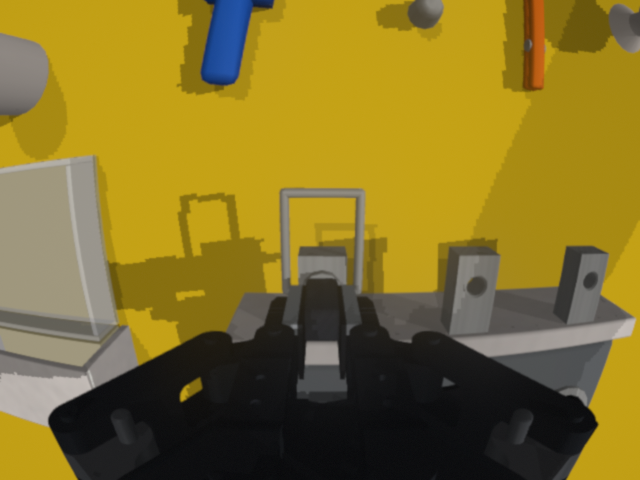

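Request:
drive_tool(series=[0,0,0,0,0,-0.01,-1,0,0,0,0,0,-0.01,-1,0,0,0,0,0,-0.01,0,0,0,0,0,0,-0.01,0,0,0,0,0,0,-0.01,0,0,0,0,0,0,-0.01,0,0,0,0,0,0,-0.04,0,0,0,0,0,0,-0.08,0,0,0,0,0,0,-0.12,0,0,0,0,0,0,-0.12,0])

```text
time_s: 9.25
tool_pos: [0.5382, -0.1032, 0.1314]
ee_rot: [0.125, 3.133, -0.003]
ft_force: [0.7, -1.0, 2.0]
finger_gap: 0.5
```

Request:
drive_tool(series=[0,0,0,0.04,0,0,-1,0,0,0,0.076,0,0,-1,0,0,0,0.076,0,0,-1,0,0,0,0.076,0,0,-1,0,0,0,0.076,0,0,-1])

```text
time_s: 9.67
tool_pos: [0.4981, -0.0994, 0.1269]
ee_rot: [0.126, 3.139, 0.0]
ft_force: [0.6, 1.0, 0.2]
finger_gap: -0.002
```

```bash
python3 - <<'E'
from h import *
import pickle
add([0,0,0,0,0,-.12],[0,0,0,.076,0,0])
s=sense();print(cmd()[0],s["tool_pos"],s["ft_force"],s["finger_gap"])
im,c=snap("wrist","j1.png");pickle.dump(c,open("j1.pkl","wb"))
im2,_=snap("side","j1s.png")
cv2.imwrite("pics/j1c.png",np.hstack([cv2.resize(im[150:400,200:450],(400,400),interpolation=2),cv2.resize(im2[120:270,250:400],(400,400),interpolation=2)]))
E
```

```text
[ 0.4976 -0.0989  0.127 ] [ 0.4981 -0.0994  0.1269] [0.5621 0.9983 0.2464] -0.0023031836900885253
```

View pics/j1c.png

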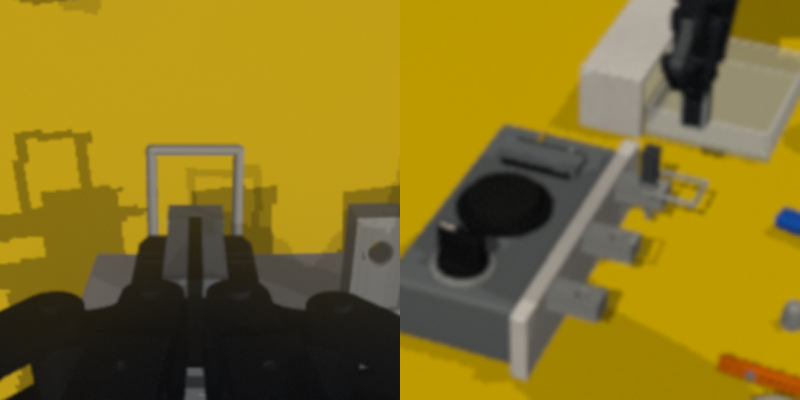

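Request:
drive_tool(series=[0,0,0,0.002,0,0.06,-1,0,0,0,0.002,0,0.1,-1,0,0,0,0.002,0,0.13,-1,0,0,0,0.002,0,0.15,-1,0,0,0,0.002,0,0.165,-1,0,0,0,0.002,0,0.18,-1,0,0,0,0.002,0,0.194,-1,0,0,0,0.002,0,0.194,-1])

```text
time_s: 10.43
tool_pos: [0.4963, -0.0992, 0.0292]
ee_rot: [-0.126, -3.137, -0.001]
ft_force: [-0.3, 0.4, -0.6]
finger_gap: -0.002
```

Request:
drive_tool(series=[0,0,0,0.01,0,0,-1,0,0,0,0.01,0,-0.04,-1,0,0,0,0.01,0,-0.1,-1,0,0,0,0.01,0,-0.2,-1,0,0,0,0.01,0,-0.28,-1,0,0,0,0.01,0,-0.28,-1])

```text
time_s: 10.93
tool_pos: [0.4961, -0.1002, 0.1801]
ee_rot: [0.125, 3.124, -0.006]
ft_force: [0.8, -0.8, 1.7]
finger_gap: 0.001
```

```bash
python3 - <<'E'
from h import *
import pickle
add([0,0,0,.002,0,.194],[0,0,0,.01,0,-.28])
s=sense();print(cmd()[0],s["tool_pos"],s["ft_force"])
im,c=snap("wrist","k1.png");pickle.dump(c,open("k1.pkl","wb"))
# is the loop's bar still out at -44 mm, z .061?
for q in ([.4901,-.0986,.061],[.5055,-.1,.046]): 
    print(proj("wrist",q,c))
u,v=proj("wrist",[.4901,-.0986,.061],c).astype(int); print(cv2.cvtColor(im,cv2.COLOR_BGR2HSV)[v-8:v+9,u,1])
o=cv2.imread("pics/j1.png");co=pickle.load(open("j1.pkl","rb"));u,v=proj("wrist",[.4901,-.0986,.061],co).astype(int);print(cv2.cvtColor(o,cv2.COLOR_BGR2HSV)[v-8:v+9,u,1])
# next: pin B
print(go([.5005,.3247,.17],85.7))
E
```

```text
[ 0.4916 -0.0985  0.17  ] [ 0.4961 -0.1002  0.1801] [ 0.79   -0.7923  1.6701]
[324.6343 224.6929]
[324.29   239.4892]
[224 224 225 224 225 225 224 222 225 224 225 225 223 223 226 222 223]
[224 224 221 198 137  61  31  26  28  31  73 160 209 223 222 223 223]
[ 0.      0.     -0.0062  0.0499  0.845   0.    ]
```

Request:
drive_tool(series=[0,0,-0.006,0.05,0.845,0,0,0,0,-0.006,0.05,0.845,0,0,0,0,-0.006,0.05,0.845,0,0,0,0,-0.006,0.05,0.845,0,0,0,0,-0.006,0.05,0.845,0,0,0,0,-0.006,0.05,0.845,0,0,0,0,-0.006,0.05,0.845,0,0,0,0,-0.006,0.05,0.845,0,0,0,0,-0.006,0.05,0.845,0,0,0,0,-0.006,0.05,0.845,0,0,0,0,-0.006,0.05,0.845,0,0,0,0,-0.006,0.05,0.845,0,0])

```text
time_s: 11.98
tool_pos: [0.4996, 0.3262, 0.1692]
ee_rot: [-0.112, -3.138, 0.001]
ft_force: [0.0, -0.1, 0.2]
finger_gap: 0.502
```

Request:
drive_tool(series=[0,0,0,0,0,0,0,0,0,0,0,0,0,0,0,0,0,0,0,0.06,0,0,0,0,0,0,0.12,0,0,0,0,0,0,0.18,0,0,0,0,0,0,0.218,0,0,0,0,0,0,0.218,0,0,0,0,0,0,0.218,0])

```text
time_s: 12.65
tool_pos: [0.5001, 0.3223, 0.0603]
ee_rot: [-0.121, -3.137, 0.002]
ft_force: [0.0, 0.1, 0.7]
finger_gap: 0.499
```

Request:
drive_tool(series=[0,0,0,0,0,0,-1,0,0,0,0,0,0,-1,0,0,0,0,0,0,-1,0,0,0,0,0,0,-1,0,0,0,0,0,0,-1,0,0,0,0,0,0,-1])

```text
time_s: 13.15
tool_pos: [0.5024, 0.3248, 0.0641]
ee_rot: [0.118, 3.135, 0.002]
ft_force: [-0.0, -2.7, 6.7]
finger_gap: 0.143
```

Request:
drive_tool(series=[0,0,0,0,0,-0.03,-1,0,0,0,0,0,-0.06,-1,0,0,0,0,0,-0.1,-1,0,0,0,0,0,-0.14,-1,0,0,0,0,0,-0.18,-1,0,0,0,0,0,-0.2,-1,0,0,0,0,0,-0.2,-1,0,0,0,0,0,-0.2,-1,0,0,0,0,0,-0.2,-1,0,0,0,0,0,-0.2,-1])

```text
time_s: 13.98
tool_pos: [0.4997, 0.3237, 0.1593]
ee_rot: [-0.118, -3.137, 0.003]
ft_force: [0.0, -0.2, -0.8]
finger_gap: 0.141
```

```bash
cat >> h.py <<'E'
O=np.array([.54,-.0273]);_y=np.radians(-4.57);X=np.array([np.cos(_y),np.sin(_y)]);Y=np.array([-X[1],X[0]])
def inhand(im,c):
    """pin held: loop bar end corners by grey mask -> pin axis minus TCP, tool x/y, and bar yaw"""
    s=cv2.cvtColor(im,cv2.COLOR_BGR2HSV)[...,1]; m=s[170:215,260:390]<105
    bar=[(u+260,np.mean(np.nonzero(m[:,u])[0])+170) for u in range(m.shape[1]) if 3<=m[:,u].sum()<=12]
    b=np.array(bar); z=cmd()[0][2]-.015+.003
    q=np.array([onz("wrist",p,z,c) for p in b]); d=np.polyfit(q[:,1],q[:,0],1)
    return len(b),b[[0,-1]],q[[0,-1]],"yaw",90-np.degrees(np.arctan(d[0])), "dx at axis", np.polyval(d,cmd()[0][1])+.044-cmd()[0][0]
E
python3 - <<'E'
from h import *
import pickle
print(inhand(cv2.imread("pics/i1.png"),pickle.load(open("i1.pkl","rb"))) if 0 else "")
add([0,0,-.006,.05,.845,0],[0,0,0,0,0,.218],[0,0,0,0,0,-.2])
s=sense();print(cmd()[0],s["tool_pos"],s["ft_force"],s["finger_gap"])
print(inhand(cv2.imread("pics/g2.png"),pickle.load(open("g2.pkl","rb"))))
im,c=snap("wrist","g3.png");pickle.dump(c,open("g3.pkl","wb"))
print(inhand(im,c))
print(go([*(O),.161],85.43))
E
```

```text
[0.5004 0.3247 0.161 ] [0.4997 0.3237 0.1593] [ 0.0077 -0.2306 -0.7616] 0.14141423202394005
(66, array([[290. , 193.5],
       [355. , 193. ]]), array([[0.3842, 0.3058, 0.149 ],
       [0.3861, 0.3327, 0.149 ]]), 'yaw', np.float64(86.21085835980067), 'dx at axis', np.float64(-0.07101332576957814))
(67, array([[280.    , 198.    ],
       [363.    , 197.1111]]), array([[0.454 , 0.3091, 0.149 ],
       [0.4563, 0.3437, 0.149 ]]), 'yaw', np.float64(85.58229734643596), 'dx at axis', np.float64(-0.003391713298995236))
[ 0.      0.      0.0058 -0.1318 -0.696   0.    ]
```

Request:
drive_tool(series=[0,0,0.006,-0.134,-0.696,0,-1,0,0,0.006,-0.134,-0.696,0,-1,0,0,0.006,-0.134,-0.696,0,-1,0,0,0.006,-0.134,-0.696,0,-1,0,0,0.006,-0.134,-0.696,0,-1,0,0,0.006,-0.134,-0.696,0,-1,0,0,0.006,-0.134,-0.696,0,-1,0,0,0.006,-0.134,-0.696,0,-1,0,0,0.006,-0.134,-0.696,0,-1,0,0,0.006,-0.134,-0.696,0,-1,0,0,0.006,-0.134,-0.696,0,-1,0,0,0.006,-0.134,-0.696,0.05,-1])

```text
time_s: 15.03
tool_pos: [0.5447, -0.0278, 0.1408]
ee_rot: [0.126, 3.13, -0.001]
ft_force: [1.3, -0.8, -1.1]
finger_gap: 0.142
```

Request:
drive_tool(series=[0,0,0,0,0,0,-1,0,0,0,0,0,0,-1,0,0,0,0,0,0,-1,0,0,0,0,0,0,-1])

```text
time_s: 15.37
tool_pos: [0.5418, -0.0271, 0.1372]
ee_rot: [0.123, 3.138, -0.0]
ft_force: [-0.7, 0.2, -0.8]
finger_gap: 0.148
```

```bash
python3 - <<'E'
from h import *
import pickle
add([0,0,.006,-.134,-.696,.05])
s=sense();print(cmd()[0],s["tool_pos"],s["ft_force"],s["finger_gap"])
im,c=snap("wrist","i4.png");pickle.dump(c,open("i4.pkl","wb"))
print(inhand(im,c)); print(proj("wrist",[*O,.058],c))
# hole: dark/yellow blob on grey shaft near projection; print yellow (high sat) blob in hole
u,v=proj("wrist",[*O,.058],c).astype(int)
s=cv2.cvtColor(im,cv2.COLOR_BGR2HSV)
for r in range(v-20,v+22,2): print(r,*[f"{a:3d}" for a in s[r,u-16:u+17:2,1]],"|",*[f"{a:3d}" for a in s[r,u-16:u+17:2,2]])
E
```

```text
[ 0.5411 -0.0274  0.136 ] [ 0.5418 -0.0271  0.1372] [-0.7422  0.1623 -0.8063] 0.1481894168925247
(67, array([[289. , 193. ],
       [363. , 197.7]]), array([[ 0.4947, -0.0378,  0.124 ],
       [ 0.4992, -0.0066,  0.124 ]]), 'yaw', np.float64(85.08907919572327), 'dx at axis', np.float64(-0.0016541835249528347))
[321.9597 248.4882]
228  19  20  20  18  19  20  22  22  22  22  22  22  24  24  24  27  30 | 146 142 143 144 144 142 130 129 129 128 129 128 126 126 126 124 127
230  19  18  20  19  19  18  22  20  22  21  19  21  23  23  21  23  32 | 145 141 142 145 144 141 130 128 128 133 135 135 133 133 132 131 134
232  18  18  20  19  18  18  22  22  20  20  16  18  20  18  18  18  27 | 145 141 142 145 144 141 130 128 128 140 145 145 142 142 142 140 142
234  18  18  18  16  18  18  21  20  20  18  17  18  18  20  20  20  25 | 144 142 142 145 143 143 136 128 128 138 146 145 142 143 142 140 141
236  18  16  18  16  18  16  19  20  20  20  16  18  20  18  18  18  25 | 145 141 141 144 143 142 137 128 128 130 144 145 142 142 142 139 141
238  18  18  18  16  18  16  17  20  20  20  16  16  20  1
[... 1513 characters left out ...]
13  13  11  11  13  17  24  27  20  12  11  13  13  13  13  15 | 143 141 139 142 141 138 118  96  85 100 127 140 139 139 139 137 136
262  13  11  13  11  11  14  22  30  29  24  21  15  13  13  13  13  11 | 141 140 139 142 140 126  91  77  79  85  99 122 137 138 137 136 136
264  11  11  11  11  11  21  30  30  29  24  21  17  12  14  15  14  11 | 140 140 138 142 137  99  76  77  80  86  95 106 127 124 123 131 135
266  11  11  11  11  11  24  31  30  29  24  21  17  13  13  15  14  12 | 141 140 139 142 134  86  75  76  78  85  95 103 120 121 121 128 132
268  11  11  11   9  12  22  27  27  26  21  21  17  15  13  15  13  13 | 141 140 138 141 131  80  75  76  79  86  95 103 116 121 120 119 119
```

Request:
drive_tool(series=[0,0,0,0,0,0.02,-1,0,0,0,0,0,0.04,-1,0,0,0,0,0,0.055,-1,0,0,0,0,0,0.065,-1,0,0,0,0,0,0.07,-1,0,0,0,0,0,0.07,-1])

```text
time_s: 15.92
tool_pos: [0.5408, -0.0277, 0.1002]
ee_rot: [-0.126, -3.137, -0.0]
ft_force: [0.3, 0.2, -0.7]
finger_gap: 0.151
```

Request:
drive_tool(series=[0,0,0,0,0,0.01,-1,0,0,0,0,0,0.02,-1,0,0,0,0,0,0.03,-1,0,0,0,0,0,0.04,-1,0,0,0,0,0,0.045,-1,0,0,0,0,0,0.045,-1])

```text
time_s: 16.42
tool_pos: [0.5408, -0.0277, 0.0778]
ee_rot: [-0.126, -3.138, -0.0]
ft_force: [0.8, 0.0, -0.7]
finger_gap: 0.145
```

Request:
drive_tool(series=[0,0,0,0,0,0.004,-1,0,0,0,0,0,0.008,-1,0,0,0,0,0,0.012,-1,0,0,0,0,0,0.012,-1])

```text
time_s: 16.75
tool_pos: [0.5419, -0.0279, 0.076]
ee_rot: [-0.125, -3.139, 0.0]
ft_force: [-7.6, 0.9, 16.0]
finger_gap: 0.146
```

Request:
drive_tool(series=[0,0,0,0,0,-0.006,-1,0,0,0,0,0,-0.006,-1,0,0,0,0,0,-0.006,0,0,0,0,0,0,-0.006,0,0,0,0,0,0,-0.006,0,0,0,0,0,0,-0.006,0,0,0,0,0,0,-0.04,0,0,0,0,0,0,-0.08,0,0,0,0,0,0,-0.11,0,0,0,0,0,0,-0.11,0])

```text
time_s: 17.58
tool_pos: [0.5437, -0.0282, 0.1315]
ee_rot: [0.125, 3.133, -0.001]
ft_force: [-0.0, 0.5, 0.1]
finger_gap: 0.497
```

Request:
drive_tool(series=[0,0,0,0.04,0,0,-1,0,0,0,0.08,0,0,-1,0,0,0,0.08,0,0,-1,0,0,0,0.08,0,0,-1,0,0,0,0.08,0,0,-1])

```text
time_s: 18.0
tool_pos: [0.5016, -0.0246, 0.1273]
ee_rot: [-0.126, -3.139, -0.0]
ft_force: [-0.3, 0.1, -0.2]
finger_gap: 0.001
```

Request:
drive_tool(series=[0,0,0,0,0,0.06,-1,0,0,0,0,0,0.1,-1,0,0,0,0,0,0.13,-1,0,0,0,0,0,0.15,-1,0,0,0,0,0,0.165,-1,0,0,0,0,0,0.18,-1,0,0,0,0,0,0.195,-1,0,0,0,0,0,0.195,-1])

```text
time_s: 18.67
tool_pos: [0.5009, -0.0245, 0.0291]
ee_rot: [-0.126, -3.137, -0.0]
ft_force: [-0.5, -0.3, -0.6]
finger_gap: 0.004
```

Request:
drive_tool(series=[0,0,0,0.01,0,0,-1,0,0,0,0.01,0,-0.04,-1,0,0,0,0.01,0,-0.1,-1,0,0,0,0.01,0,-0.2,-1,0,0,0,0.01,0,-0.28,-1,0,0,0,0.01,0,-0.28,-1])

```text
time_s: 19.17
tool_pos: [0.5009, -0.0249, 0.1801]
ee_rot: [0.125, 3.124, -0.003]
ft_force: [1.3, -0.1, 1.5]
finger_gap: 0.006
```

```bash
python3 - <<'E'
from h import *
import pickle
add([0,0,0,0,0,.07],[0,0,0,0,0,.045],[0,0,0,0,0,.012],[0,0,0,0,0,-.11],[0,0,0,.08,0,0],[0,0,0,0,0,.195],[0,0,0,.01,0,-.28])
s=sense();print(cmd()[0],s["tool_pos"],s["ft_force"])
im,c=snap("wrist","k2.png");pickle.dump(c,open("k2.pkl","wb"))
q=np.r_[O-.044*X,.061]; u,v=proj("wrist",q,c).astype(int);print(u,v, cv2.cvtColor(im,cv2.COLOR_BGR2HSV)[v-8:v+9,u,1])
# pin C
print(go([.5700,.3320,.17],117.6))
E
```

```text
[ 0.4963 -0.0238  0.17  ] [ 0.5009 -0.0249  0.1801] [ 1.3045 -0.1023  1.5182]
323 226 [226 225 224 228 224 225 225 226 225 224 225 223 224 222 223 223 223]
[ 0.      0.     -0.715  -0.0902  0.721   0.    ]
```

Request:
drive_tool(series=[0,0,-0.715,-0.09,0.7225,0,0,0,0,-0.715,-0.09,0.7225,0,0,0,0,-0.715,-0.09,0.7225,0,0,0,0,-0.715,-0.09,0.7225,0,0,0,0,-0.715,-0.09,0.7225,0,0,0,0,-0.715,-0.09,0.7225,0,0,0,0,-0.715,-0.09,0.7225,0,0,0,0,-0.715,-0.09,0.7225,0,0,0,0,-0.715,-0.09,0.7225,0,0,0,0,-0.715,-0.09,0.7225,0,0,0,0,-0.715,-0.09,0.7225,0,0,0,0,-0.715,-0.09,0.7225,0,0])

```text
time_s: 20.22
tool_pos: [0.5695, 0.3318, 0.1691]
ee_rot: [0.749, -3.049, 0.001]
ft_force: [0.4, 0.5, 0.4]
finger_gap: 0.505
```

Request:
drive_tool(series=[0,0,0,0,0,0,0,0,0,0,0,0,0.03,0,0,0,0,0,0,0.06,0,0,0,0,0,0,0.06,0,0,0,0,0,0,0.06,0])

```text
time_s: 20.63
tool_pos: [0.5688, 0.3309, 0.1374]
ee_rot: [0.747, -3.047, 0.002]
ft_force: [-0.0, -0.2, -0.3]
finger_gap: 0.501
```

```bash
python3 - <<'E'
from h import *
import pickle
add([0,0,-.715,-.09,.7225,0],[0,0,0,0,0,.06])
s=sense();p,r=cmd();print(p,s["tool_pos"],np.degrees(np.arctan2(*r.as_matrix()[1::-1,1])))
im,c=snap("wrist","g4.png");pickle.dump(c,open("g4.pkl","wb"))
print(proj("wrist",[.5698,.3331,.083],c))
hsv=cv2.cvtColor(im,cv2.COLOR_BGR2HSV)
cv2.imwrite("pics/g4c.png",cv2.resize(im[130:330,220:420],None,fx=3,fy=3,interpolation=2))
E
```

```text
[0.5699 0.3327 0.14  ] [0.5688 0.3309 0.1374] 117.59821434780709
[324.564  268.4085]
```

View pics/g4c.png

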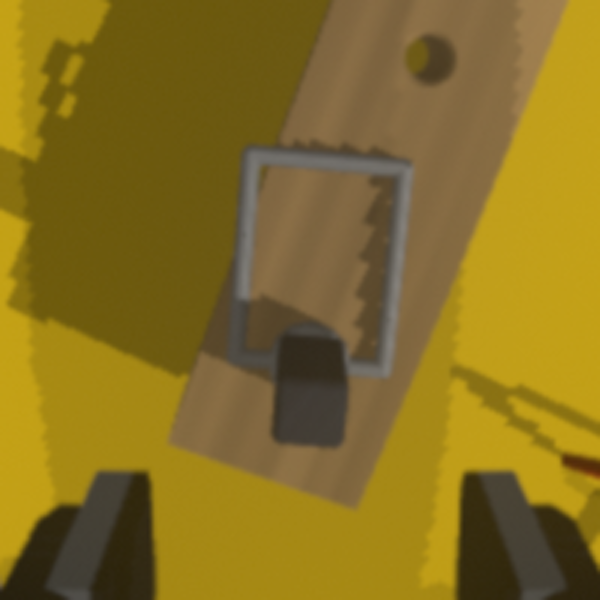

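Request:
drive_tool(series=[0,0,0.1,0,0,0.04,0,0,0,0.1,0,0,0.08,0,0,0,0.1,0,0,0.12,0,0,0,0.1,0,0,0.158,0,0,0,0.1,0,0,0.158,0,0,0,0.1,0,0,0.158,0,0,0,0.1,0,0,0.158,-1,0,0,0.1,0,0,0.158,-1,0,0,0.1,0,0,0.158,-1,0,0,0.1,0,0,0.158,-1,0,0,0.1,0,0,0.158,-1,0,0,0.1,0,0,0.158,-1])

```text
time_s: 21.68
tool_pos: [0.5716, 0.333, 0.0638]
ee_rot: [-0.628, 3.074, 0.002]
ft_force: [1.4, 0.6, 6.6]
finger_gap: 0.149
```

Request:
drive_tool(series=[0,0,0,0,0,-0.03,-1,0,0,0,0,0,-0.06,-1,0,0,0,0,0,-0.1,-1,0,0,0,0,0,-0.14,-1,0,0,0,0,0,-0.18,-1,0,0,0,0,0,-0.2,-1,0,0,0,0,0,-0.2,-1,0,0,0,0,0,-0.2,-1])

```text
time_s: 22.35
tool_pos: [0.5702, 0.3323, 0.1619]
ee_rot: [-0.629, 3.077, 0.0]
ft_force: [-0.4, -0.0, -1.7]
finger_gap: 0.146
```

```bash
python3 - <<'E'
from h import *
add([0,0,.1,0,0,.158],[0,0,0,0,0,-.2])
p,r=cmd();print(p,sense()["tool_pos"],sense()["finger_gap"],np.degrees(np.arctan2(*r.as_matrix()[1::-1,1])))
h=O+.075*Y; print(h,go([h[0]+.001,h[1],.161],85.43))
E
```

```text
[0.5699 0.3327 0.161 ] [0.5702 0.3323 0.1619] 0.14563066779344136 113.09821434780707
[0.546  0.0475] [ 0.      0.      0.6148  0.2661 -0.5068  0.    ]
```

Request:
drive_tool(series=[0,0,0.615,0.266,-0.507,0,-1,0,0,0.615,0.266,-0.507,0,-1,0,0,0.615,0.266,-0.507,0,-1,0,0,0.615,0.266,-0.507,0,-1,0,0,0.615,0.266,-0.507,0,-1,0,0,0.615,0.266,-0.507,0,-1,0,0,0.615,0.266,-0.507,0,-1,0,0,0.615,0.266,-0.507,0,-1,0,0,0.615,0.266,-0.507,0,-1,0,0,0.615,0.266,-0.507,0.03,-1,0,0,0.615,0.266,-0.507,0.05,-1,0,0,0.615,0.266,-0.507,0.05,-1])

```text
time_s: 23.35
tool_pos: [0.5448, 0.048, 0.1324]
ee_rot: [-0.123, -3.132, -0.0]
ft_force: [-0.1, -1.0, -0.9]
finger_gap: 0.146
```

Request:
drive_tool(series=[0,0,0,0,0,0,-1,0,0,0,0,0,0,-1,0,0,0,0,0,0,-1])

```text
time_s: 23.6
tool_pos: [0.5476, 0.0475, 0.1368]
ee_rot: [0.124, 3.138, 0.0]
ft_force: [-0.5, 0.1, -0.3]
finger_gap: 0.15
```

```bash
python3 - <<'E'
from h import *
import pickle
add([0,0,.615,.266,-.507,.05])
h=O+.075*Y
p,r=cmd();print(p,sense()["tool_pos"],sense()["finger_gap"],sense()["ft_force"])
im,c=snap("wrist","i5.png");pickle.dump(c,open("i5.pkl","wb"))
print(inhand(im,c)); u,v=proj("wrist",[*h,.058],c);print(u,v)
s=cv2.cvtColor(im,cv2.COLOR_BGR2HSV)
sub=s[int(v)-12:int(v)+9,int(u)-14:int(u)+15]; m=(sub[...,1]>45)|(sub[...,2]<100)
for r in range(int(v)-18,int(v)+22,2): print(r,*[f"{a:3d}" for a in s[r,int(u)-16:int(u)+17:2,2]])
E
```

```text
[0.5471 0.0474 0.136 ] [0.5476 0.0475 0.1368] 0.14973868456980832 [-0.5045  0.145  -0.2748]
(67, array([[281.   , 197.125],
       [355.   , 194.   ]]), array([[0.502 , 0.0332, 0.124 ],
       [0.5031, 0.0646, 0.124 ]]), 'yaw', np.float64(85.33168972683853), 'dx at axis', np.float64(-0.0013999090603104003))
322.26288460293557 248.91221070112923
230 144 142 143 145 142 144 139 129 129 131 145 144 142 143 141 141 150
232 144 142 143 144 142 144 139 129 129 131 145 144 142 143 141 141 148
234 143 141 143 145 142 140 137 128 130 134 145 144 142 143 141 140 151
236 143 141 143 145 141 128 128 129 141 145 145 143 141 143 141 140 150
238 143 140 143 144 139 128 127 129 140 144 145 143 141 143 141 140 151
240 144 140 143 144 141 135 134 141 135 135 138 142 140 143 140 140 150
242 143 140 142 144 142 162 186 189 170 159 134 131 140 142 141 141 150
244 143 141 143 144 156 196 202 195 176 176 168 129 134 142 140 140 151
246 143 141 142 143 124 173 194 181 175 175 157 108 116 141 140 140 150
248 143 140 142 143 109 111 150 165 167 147 104  86 109 139 139 139 150
250 144 140 142 143 116  81  84  96  93  85  81  86 111 139 139 139 149
252 143 140 141 145 130  98  81  79  76  76  81  95 123 141 139 139 151
254 143 140 142 144 139 120  94  77  76  82  95 114 136 141 138 139 152
256 143 139 141 142 140 138 119 104  98 110 123 138 140 141 139 138 152
258 143 139 141 142 141 140 126 120 117 131 140 141 139 141 138 138 152
260 142 138 141 142 140 140 121 107  97 117 139 141 139 140 138 138 140
262 142 139 141 142 140 130  93  80  81  91 113 136 139 140 137 138 130
264 141 139 140 141 136  97  78  78  82  88  97 118 133 134 132 132 129
266 142 138 140 142 126  81  76  77  83  89  97 106 119 122 121 123 127
268 142 138 140 141 118  79  77  77  81  90  98 104 118 122 120 120 119
```

Request:
drive_tool(series=[0,0,0,0,0,0.02,-1,0,0,0,0,0,0.04,-1,0,0,0,0,0,0.055,-1,0,0,0,0,0,0.065,-1,0,0,0,0,0,0.07,-1,0,0,0,0,0,0.07,-1])

```text
time_s: 24.15
tool_pos: [0.5466, 0.0469, 0.1001]
ee_rot: [-0.126, -3.137, 0.0]
ft_force: [0.5, -0.2, -0.3]
finger_gap: 0.146
```

Request:
drive_tool(series=[0,0,0,0,0,0.01,-1,0,0,0,0,0,0.02,-1,0,0,0,0,0,0.03,-1,0,0,0,0,0,0.04,-1,0,0,0,0,0,0.045,-1,0,0,0,0,0,0.045,-1])

```text
time_s: 24.65
tool_pos: [0.5466, 0.0469, 0.0778]
ee_rot: [-0.126, -3.137, 0.0]
ft_force: [-0.4, 0.2, -0.6]
finger_gap: 0.142
```

Request:
drive_tool(series=[0,0,0,0,0,0.004,-1,0,0,0,0,0,0.008,-1,0,0,0,0,0,0.012,-1,0,0,0,0,0,0.012,-1])

```text
time_s: 24.98
tool_pos: [0.5478, 0.047, 0.0757]
ee_rot: [-0.125, -3.139, 0.0]
ft_force: [-7.1, 0.3, 13.4]
finger_gap: 0.146
```

Seated at the expected height. Release, and swing the loop.

Request:
drive_tool(series=[0,0,0,0,0,-0.006,-1,0,0,0,0,0,-0.006,-1,0,0,0,0,0,-0.006,0,0,0,0,0,0,-0.006,0,0,0,0,0,0,-0.006,0,0,0,0,0,0,-0.006,0,0,0,0,0,0,-0.04,0,0,0,0,0,0,-0.08,0,0,0,0,0,0,-0.11,0,0,0,0,0,0,-0.11,0])

```text
time_s: 25.82
tool_pos: [0.5497, 0.0469, 0.1315]
ee_rot: [0.125, 3.133, 0.0]
ft_force: [1.4, -0.2, 0.2]
finger_gap: 0.496
```

Request:
drive_tool(series=[0,0,0,0.04,0,0,-1,0,0,0,0.08,0,0,-1,0,0,0,0.08,0,0,-1,0,0,0,0.08,0,0,-1,0,0,0,0.08,0,0,-1])

```text
time_s: 26.23
tool_pos: [0.5075, 0.0501, 0.1273]
ee_rot: [-0.126, -3.139, 0.0]
ft_force: [-0.1, -0.1, 0.1]
finger_gap: 0.002
```

Request:
drive_tool(series=[0,0,0,0,0,0.06,-1,0,0,0,0,0,0.1,-1,0,0,0,0,0,0.13,-1,0,0,0,0,0,0.15,-1,0,0,0,0,0,0.165,-1,0,0,0,0,0,0.18,-1,0,0,0,0,0,0.195,-1,0,0,0,0,0,0.195,-1])

```text
time_s: 26.9
tool_pos: [0.5068, 0.0501, 0.0291]
ee_rot: [-0.126, -3.137, 0.0]
ft_force: [-0.3, 0.5, 0.6]
finger_gap: -0.001
```

Request:
drive_tool(series=[0,0,0,0.01,0,0,-1,0,0,0,0.01,0,-0.04,-1,0,0,0,0.01,0,-0.1,-1,0,0,0,0.01,0,-0.2,-1,0,0,0,0.01,0,-0.28,-1,0,0,0,0.01,0,-0.28,-1,0,0,0,0.01,0,-0.28,-1])

```text
time_s: 27.48
tool_pos: [0.5053, 0.0506, 0.1762]
ee_rot: [0.125, 3.128, 0.001]
ft_force: [1.9, 0.7, -0.7]
finger_gap: 0.002
```

```bash
python3 - <<'E'
from h import *
import pickle
add([0,0,0,0,0,.07],[0,0,0,0,0,.045],[0,0,0,0,0,.012],[0,0,0,0,0,-.11],[0,0,0,.08,0,0],[0,0,0,0,0,.195],[0,0,0,.01,0,-.28])
s=sense();print(cmd()[0],s["tool_pos"],s["joint_pos"])
im,c=snap("wrist","k3.png");pickle.dump(c,open("k3.pkl","wb"))
for k in (-1,0,1):
    q=np.r_[O+.075*k*Y-.044*X,.061]; u,v=proj("wrist",q,c).astype(int)
    if 8<v<470 and 0<u<640: print(k,u,v, cv2.cvtColor(im,cv2.COLOR_BGR2HSV)[v-8:v+9,u,1])
K=O+.098*X+.080*Y; print(K)
print(go([*K,.17],-4.57+90-9))
im2,_=snap("side","k3s.png")
cv2.imwrite("pics/k3c.png",np.hstack([cv2.resize(im[150:350,150:420],(400,296),interpolation=2),cv2.resize(im2[150:265,240:395],(400,296),interpolation=2)]))
E
```

```text
[0.5022 0.051  0.17  ] [0.5053 0.0506 0.1762] [-0.006  -0.1609  2.0255  0.      1.2662 -1.4969]
-1 131 231 [226 226 226 228 226 228 226 228 225 228 228 226 228 226 226 225 228]
0 220 230 [225 228 226 228 225 225 226 228 225 225 225 226 226 226 225 226 225]
1 322 230 [225 226 224 224 226 226 224 225 224 225 224 224 224 225 224 224 224]
[0.6441 0.0446]
[ 0.      0.      0.1998 -0.2838  0.01    0.    ]
```

View pics/k3c.png

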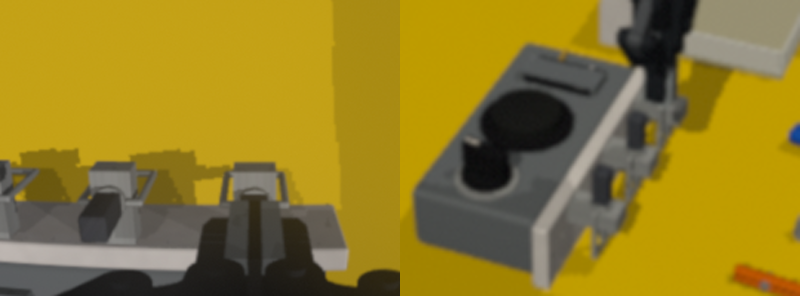

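Request:
drive_tool(series=[0,0,0.2,-0.284,0.01,0,0,0,0,0.2,-0.284,0.01,0,0,0,0,0.2,-0.284,0.01,0,0,0,0,0.2,-0.284,0.01,0,0,0,0,0.2,-0.284,0.01,0,0,0,0,0.2,-0.284,0.01,0,0,0,0,0.2,-0.284,0.01,0,0,0,0,0.2,-0.284,0.01,0,0])

```text
time_s: 28.25
tool_pos: [0.6426, 0.0443, 0.1691]
ee_rot: [-0.371, -3.117, 0.0]
ft_force: [0.8, 0.3, -1.3]
finger_gap: 0.499
```

Request:
drive_tool(series=[0,0,0,0,0,0.04,0,0,0,0,0,0,0.1,0,0,0,0,0,0,0.16,0,0,0,0,0,0,0.182,0,0,0,0,0,0,0.182,0,0,0,0,0,0,0.182,0,0,0,0,0,0,0.182,-1,0,0,0,0,0,0.182,-1,0,0,0,0,0,0.182,-1,0,0,0,0,0,0.182,-1,0,0,0,0,0,0.182,-1])

```text
time_s: 29.17
tool_pos: [0.6459, 0.0441, 0.0822]
ee_rot: [0.371, 3.116, 0.0]
ft_force: [-2.6, -0.3, 6.5]
finger_gap: 0.119
```

```bash
python3 - <<'E'
from h import *
import pickle
add([0,0,.2,-.284,.01,0],[0,0,0,0,0,.182])
s=sense();print(cmd()[0],s["tool_pos"],s["joint_pos"],s["ft_force"],s["ft_torque"],s["finger_gap"])
E
```

```text
[0.6441 0.0446 0.079 ] [0.6459 0.0441 0.0822] [-0.0147  0.2461  1.7737 -0.0001  1.1181 -1.3484] [-2.5667 -0.3109  6.5436] [-0.0491  0.2835 -0.0307] 0.11911625223544083
```

Request:
drive_tool(series=[0,0,0.15,0,0,0,-1,0,0,0.3,0,0,0,-1,0,0,0.45,0,0,0,-1,0,0,0.6,0,0,0,-1,0,0,0.75,0,0,0,-1,0,0,0.9,0,0,0,-1,0,0,0.95,0,0,0,-1])

```text
time_s: 29.75
tool_pos: [0.6453, 0.0433, 0.0821]
ee_rot: [1.488, 2.764, -0.001]
ft_force: [-3.9, -3.3, 7.3]
finger_gap: 0.118
```

Request:
drive_tool(series=[0,0,0.15,0,0,0,-1,0,0,0.3,0,0,0,-1,0,0,0.45,0,0,0,-1,0,0,0.6,0,0,0,-1,0,0,0.75,0,0,0,-1,0,0,0.9,0,0,0,-1,0,0,0.95,0,0,0,-1])

```text
time_s: 30.33
tool_pos: [0.6443, 0.0431, 0.0821]
ee_rot: [2.394, 2.033, -0.003]
ft_force: [-8.3, -3.8, 11.3]
finger_gap: 0.116
```

Request:
drive_tool(series=[0,0,0.15,0,0,0,-1,0,0,0.3,0,0,0,-1,0,0,0.45,0,0,0,-1,0,0,0.6,0,0,0,-1,0,0,0.75,0,0,0,-1,0,0,0.9,0,0,0,-1,0,0,0.95,0,0,0,-1])

```text
time_s: 30.92
tool_pos: [0.6435, 0.0436, 0.0821]
ee_rot: [2.971, 1.021, -0.005]
ft_force: [-10.7, -1.0, 12.5]
finger_gap: 0.118
```

Request:
drive_tool(series=[0,0,0.15,0,0,0,-1,0,0,0.3,0,0,0,-1,0,0,0.45,0,0,0,-1,0,0,0.6,0,0,0,-1,0,0,0.75,0,0,0,-1,0,0,0.9,0,0,0,-1,0,0,0.95,0,0,0,-1,0,0,0.95,0,0,0,-1,0,0,0.95,0,0,0,-1])

```text
time_s: 31.67
tool_pos: [0.6431, 0.0445, 0.0821]
ee_rot: [-3.139, 0.126, 0.006]
ft_force: [-11.0, 0.8, 13.2]
finger_gap: 0.121
```

```bash
python3 - <<'E'
from h import *
import pickle
add(*[[0,0,.95,0,0,0]]*4)
s=sense();print(cmd()[0],s["tool_pos"],s["joint_pos"],s["ft_force"],s["ft_torque"],s["finger_gap"])
for n in ("wrist","scene","side"):
    im,c=snap(n,f"p1{n}.png");pickle.dump(c,open(f"p1{n}.pkl","wb"))
    print(n,"ptr start",proj(n,[*(O+.0762*X-.093*Y),.061],c),"mark",proj(n,[*(O+.1072*X-.103*Y),.062],c))
E
```

```text
[0.6441 0.0446 0.079 ] [0.6431 0.0445 0.0821] [-0.0143  0.2449  1.7752  0.0005  1.1253  1.6363] [-11.0456   0.7774  13.1776] [ 0.1323  1.9641 -0.038 ] 0.12101184104283165
wrist ptr start [600.7198 307.4544] mark [623.4921 259.9322]
scene ptr start [242.6345 239.2328] mark [233.3526 246.4149]
side ptr start [313.6397 175.6129] mark [302.7497 169.9725]
```

```bash
cat >> h.py <<'E'
def prof(im,c,y,z=.061,n="wrist",a=.06,b=.135):
    hs=cv2.cvtColor(im,cv2.COLOR_BGR2HSV).astype(np.float32); xs=np.arange(a,b,.001)
    uv=np.array([proj(n,[*(O+x*X+y*Y),z],c) for x in xs],np.float32)
    return xs,cv2.remap(hs,uv[None,:,0],uv[None,:,1],1)[0]
E
python3 - <<'E'
from h import *
import pickle
im=cv2.imread("pics/p1wrist.png");c=pickle.load(open("p1wrist.pkl","rb"))
for y in (-.092,-.089,-.086):
    xs,p=prof(im,c,y); print(y,"V",*[f"{int(x*1000)}:{int(v)}" for x,v in zip(xs,p[:,2])])
xs,p=prof(im,c,-.103,.062); print("mark S",*[f"{int(x*1000)}:{int(v)}" for x,v in zip(xs,p[:,1])])
cv2.imwrite("pics/p1c.png",cv2.resize(im[200:360,480:640],None,fx=3.5,fy=3.5,interpolation=2))
E
```

```text
-0.092 V 60:135 61:135 62:135 63:134 64:125 65:78 66:40 67:32 68:34 69:33 70:34 71:34 72:33 73:34 74:33 75:33 76:32 77:30 78:33 79:32 80:33 81:32 82:32 83:34 84:33 85:33 86:32 87:25 88:23 89:23 90:23 91:24 92:24 93:24 94:24 95:24 96:23 97:23 98:23 99:23 100:23 101:24 102:25 103:80 104:168 105:180 106:168 107:112 108:41 109:23 110:23 111:23 112:24 113:23 114:24 115:23 116:23 117:23 118:24 119:24 120:24 121:24 122:23 123:23 124:24 125:25 126:47 127:85 128:92 129:93 130:92 131:92 132:92 133:92 134:92 135:92
-0.089 V 60:134 61:133 62:130 63:131 64:132 65:119 66:108 67:107 68:111 69:105 70:112 71:110 72:111 73:114 74:111 75:117 76:111 77:110 78:113 79:107 80:107 81:105 82:90 83:79 84:74 85:78 86:81 87:77 88:78 89:76 90:75 91:77 92:74 93:76 94:81 95:76 96:78 97:77 98:73 99:77 100:78 101:77 102:80 103:85 104:116 105:122 106:120 107:103 108:83 109:76 110:74 111:78 112:80 113:76 114:77 115:78 116:75 117:79 118:79 119:74 120:75 121:79 122:77 123:73 124:77 125:82 126:79 127:90 128:92 129:91 130:92 131:92 132:92 133:93 134:92 135:92
-0.086 V 60:135 61:134 62:135 63:135 64:135 65:135 66:135 67:13
[... 256 characters left out ...]
4 107:93 108:94 109:93 110:93 111:93 112:94 113:93 114:94 115:94 116:93 117:93 118:93 119:93 120:92 121:93 122:92 123:92 124:92 125:92 126:92 127:92 128:92 129:86 130:82 131:91 132:92 133:92 134:92 135:92
mark S 60:13 61:11 62:11 63:12 64:12 65:12 66:13 67:11 68:12 69:11 70:11 71:12 72:11 73:12 74:12 75:12 76:12 77:11 78:12 79:12 80:11 81:13 82:12 83:12 84:13 85:11 86:11 87:11 88:10 89:10 90:11 91:11 92:9 93:11 94:13 95:9 96:9 97:10 98:10 99:10 100:10 101:10 102:12 103:9 104:22 105:122 106:160 107:163 108:163 109:161 110:83 111:10 112:13 113:11 114:9 115:11 116:10 117:10 118:10 119:10 120:11 121:10 122:13 123:9 124:11 125:9 126:11 127:11 128:9 129:11 130:11 131:11 132:10 133:13 134:11 135:11
```

Request:
drive_tool(series=[0,0,0.14,0,0,0,-1,0,0,0.27,0,0,0,-1,0,0,0.27,0,0,0,-1,0,0,0.27,0,0,0,-1])

```text
time_s: 32.15
tool_pos: [0.6432, 0.0448, 0.0821]
ee_rot: [-3.108, 0.457, 0.006]
ft_force: [-11.1, 1.2, 13.4]
finger_gap: 0.115
```

```bash
cat >> h.py <<'E'
def ptr(im,c):
    xs,p=prof(im,c,-.092,a=.07,b=.125);w=np.clip(p[:,2]-60,0,None);A=(xs*w).sum()/w.sum()
    xs,p=prof(im,c,-.103,.062,a=.09,b=.125);w=np.clip(p[:,1]-40,0,None);return A,(xs*w).sum()/w.sum()
E
python3 - <<'E'
from h import *
import pickle
print(ptr(cv2.imread("pics/p1wrist.png"),pickle.load(open("p1wrist.pkl","rb"))))
add([0,0,.27,0,0,0])
s=sense();print(s["tool_pos"],s["joint_pos"][5],s["ft_torque"])
im,c=snap("wrist","p2.png");pickle.dump(c,open("p2.pkl","wb"));print(ptr(im,c))
E
```

```text
(np.float64(0.10515585574226032), np.float64(0.10734429389934758))
[0.6432 0.0448 0.0821] 1.8484840352820293 [ 0.2637  1.8993 -0.0038]
(np.float64(0.10733446272767251), np.float64(0.10732249182693676))
```

Request:
drive_tool(series=[0,0,0,0,0,0,0,0,0,0,0,0,0,0,0,0,0,0,0,0,0,0,0,0,0,0,0,0,0,0,0,0,0,-0.06,0,0,0,0,0,0,-0.12,0,0,0,0,0,0,-0.18,0,0,0,0,0,0,-0.24,0,0,0,0,0,0,-0.3,1,0,0,0,0,0,-0.3,1,0,0,0,0,0,-0.3,1])

```text
time_s: 33.12
tool_pos: [0.6459, 0.0441, 0.2325]
ee_rot: [-3.107, 0.457, -0.009]
ft_force: [0.3, -0.1, -0.9]
finger_gap: 0.903
```

```bash
python3 - <<'E'
from h import *
import pickle
add([0,0,0,0,0,-.3])
s=sense();print(cmd()[0],s["tool_pos"])
im,c=snap("wrist","p3.png");pickle.dump(c,open("p3.pkl","wb"));print(ptr(im,c))
# tray corners rough in scene image (rim z .03) and floor
for p,z in [((205,213),.004),((190,191),.03),((228,204),.03),((217,167),.08),((217,189),0)]: print(p,onz("scene",p,z))
print(go([.52,-.26,.30],-94.57))
E
```

```text
[0.6441 0.0446 0.229 ] [0.6459 0.0441 0.2325]
(np.float64(0.10710193087239168), np.float64(0.10713791680199199))
(205, 213) [ 0.5038 -0.2979  0.004 ]
(190, 191) [ 0.4562 -0.3649  0.03  ]
(228, 204) [ 0.4734 -0.2348  0.03  ]
(217, 167) [ 0.3856 -0.302   0.08  ]
(217, 189) [ 0.3971 -0.3116  0.    ]
[ 0.      0.     -0.2702 -0.0624  0.6549 -0.142 ]
```

Request:
drive_tool(series=[0,0,-0.27,-0.007,0.701,-0.182,1,0,0,-0.27,-0.007,0.701,-0.182,1,0,0,-0.27,-0.007,0.701,-0.182,1,0,0,-0.27,-0.007,0.701,-0.182,1,0,0,-0.27,-0.007,0.701,-0.182,1,0,0,-0.27,-0.007,0.701,-0.182,1,0,0,-0.27,-0.007,0.701,-0.182,1,0,0,-0.27,-0.007,0.701,-0.182,1,0,0,-0.27,-0.007,0.701,-0.182,1,0,0,-0.27,-0.007,0.701,-0.182,1,0,0,-0.27,-0.007,0.701,-0.182,1,0,0,-0.27,-0.007,0.701,-0.182,1])

```text
time_s: 34.17
tool_pos: [0.5397, -0.2899, 0.3181]
ee_rot: [-3.137, 0.126, 0.004]
ft_force: [-0.2, 0.4, -0.7]
finger_gap: 1.001
```

Request:
drive_tool(series=[0,0,0,0,0,0,1,0,0,0,0,0,0,1,0,0,0,0,0,0,1])

```text
time_s: 34.42
tool_pos: [0.5404, -0.2893, 0.3196]
ee_rot: [-3.139, 0.123, 0.001]
ft_force: [0.8, -0.8, 0.2]
finger_gap: 0.997
```

```bash
python3 - <<'E'
from h import *
import pickle
add([0,0,-.27,-.007,.701,-.182])
s=sense();print(cmd()[0],s["tool_pos"],s["ee_rot"])
im,c=snap("wrist","t1.png");pickle.dump(c,open("t1.pkl","wb"))
for q in ([.385,-.305,.08],[.5,-.3,.03]): print(proj("wrist",q,c))
E
```

```text
[ 0.5399 -0.29    0.32  ] [ 0.5404 -0.2893  0.3196] [-3.1385  0.1228  0.0014]
[344.7338 334.6405]
[332.6738 229.9931]
```

View pics/t1.png

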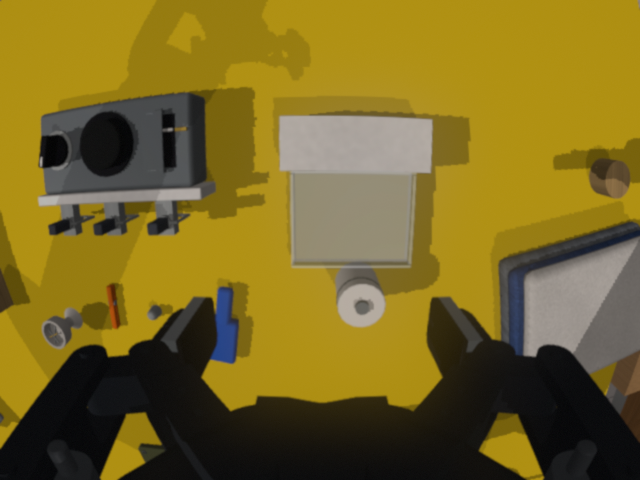

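```bash
python3 - <<'E'
from h import *
import pickle
c=pickle.load(open("t1.pkl","rb"));im=cv2.imread("pics/t1.png")
hs=cv2.cvtColor(im,cv2.COLOR_BGR2HSV);roi=np.zeros(im.shape[:2],np.uint8);roi[275:330,330:392]=1
m=((hs[...,1]<45)&(hs[...,2]>135)&(roi>0)).astype(np.uint8)
cs=max(cv2.findContours(m,0,2)[0],key=cv2.contourArea);print(cv2.minEnclosingCircle(cs),cv2.fitEllipse(cs))
(u,v),r=cv2.minEnclosingCircle(cs); print("jar top",onz("wrist",(u,v),.08,c), onz("wrist",(u-r,v),.08,c),onz("wrist",(u+r,v),.08,c),"nozzle",onz("wrist",(363,305),.086,c))
q=[onz("wrist",p,.03,c) for p in [(291,266),(410,266.5),(292,172),(415,172)]];print(np.array(q))
d=q[1]-q[0];print(np.linalg.norm(d),np.degrees(np.arctan2(d[1],d[0])))
d=q[0]-q[2];e=q[1]-q[3];print(d,e)
E
```

```text
((360.7257995605469, 303.1532287597656), 23.302854537963867) ((360.8357849121094, 304.3250732421875), (41.360530853271484, 45.96818923950195), 83.57361602783203)
jar top [ 0.4247 -0.3254  0.08  ] [ 0.427  -0.2989  0.08  ] [ 0.4222 -0.3522  0.08  ] nozzle [ 0.425  -0.3274  0.086 ]
[[ 0.4584 -0.2455  0.03  ]
 [ 0.4455 -0.3939  0.03  ]
 [ 0.5732 -0.2579  0.03  ]
 [ 0.5634 -0.4027  0.03  ]]
0.14903518679478675 -94.95370805587297
[-0.1148  0.0124  0.    ] [-0.1179  0.0088  0.    ]
```

Request:
drive_tool(series=[0,0,0,-0.223,0.091,0.34,1,0,0,0,-0.223,0.091,0.34,1,0,0,0,-0.223,0.091,0.34,1,0,0,0,-0.223,0.091,0.34,1,0,0,0,-0.223,0.091,0.34,1,0,0,0,-0.223,0.091,0.34,1,0,0,0,-0.223,0.091,0.34,1,0,0,0,-0.223,0.091,0.34,1])

```text
time_s: 35.13
tool_pos: [0.4265, -0.3273, 0.1518]
ee_rot: [3.138, -0.125, 0.003]
ft_force: [0.2, 0.5, -0.0]
finger_gap: 1.004
```

```bash
python3 - <<'E'
from h import *
import pickle
add([0,0,0,-.223,.091,.34])
s=sense();print(cmd()[0],s["tool_pos"])
im,c=snap("wrist","t2.png");pickle.dump(c,open("t2.pkl","wb"))
u,v=proj("wrist",[.425,-.3264,.08],c).astype(int);print(u,v)
hs=cv2.cvtColor(im,cv2.COLOR_BGR2HSV);roi=np.zeros(im.shape[:2],np.uint8);roi[max(v-70,0):v+60,u-75:u+75]=1
m=((hs[...,1]<45)&(hs[...,2]>135)&(roi>0)).astype(np.uint8)
n,l,st,ce=cv2.connectedComponentsWithStats(m)
i=1+np.argmax(st[1:,4]);print(st[i],ce[i]);cs=max(cv2.findContours((l==i).astype(np.uint8),0,2)[0],key=cv2.contourArea)
e=cv2.fitEllipse(cv2.convexHull(cs));print(e,onz("wrist",e[0],.08,c))
for r in range(v-56,v+57,7): print(r,*[f"{int(a):3d}" for a in hs[r,u-70:u+71:7,1]],'|',*[f"{int(a):3d}" for a in hs[r,u-70:u+71:7,2]])
E
```

```text
[ 0.4251 -0.3265  0.15  ] [ 0.4265 -0.3273  0.1518]
318 255
[ 275  218   88   84 4930] [317.8795 258.8063]
((318.5040283203125, 259.28515625), (83.26364135742188, 88.06309509277344), 94.67738342285156) [ 0.4229 -0.326   0.08  ]
199  82  82  82  75  74  74  73  73  72  20  12  13  45  54  62  63  63  65  63  64  66 | 158 158 159 152 152 152 153 153 153 137 133 133 135 136 143 142 142 142 141 140 140
206 213 210 210 200 196 193 191  89  31  37  32  32  32  33 171 174 174 180 180 184 188 | 165 166 165 143 143 143 143 120  98  90  87  87  87  86 116 116 116 115 116 115 115
213 212 213 210 205 198 194 125  32  29  30  30  33  34  33  36 176 176 182 180 187 189 | 166 165 165 164 142 143 133 104  78  85  86  84  68  85  85 116 116 115 116 116 116
220 214 213 209 207 200 194  32  30  27  25  25  23  23  32  34 159 176 180 182 187 195 | 166 165 165 165 148 143  96 101 134 166 165 164 132  89  67 112 116 116 116 116 115
227 217 212 212 206 202 138  29  26  24  23  26  24  24  23  25  48 176 179 185 189 193 | 166 166 165 165 165 129 130 168 168 167 168 167 167 167 131  74 116 117 117 116 116
23
[... 1385 characters left out ...]
 165
290 220 219 215 210 207 206  39  29  29  27  29  27  29  27  29 199 204 207 207 212 214 | 166 165 166 166 166 166 169 169 169 168 170 169 169 169 169 165 165 165 166 165 166
297 219 220 215 214 210 207 203 128  29  29  27  27  29  93 201 203 206 209 210 214 215 | 165 166 166 166 166 165 166 167 169 169 169 169 170 164 166 166 165 165 166 166 165
304 224 221 217 215 210 209 206 203 204 203 200 203 203 203 206 204 207 210 213 214 218 | 165 165 166 165 166 166 166 166 166 166 166 166 166 166 165 166 166 166 165 166 166
311 223 224 221 217 214 212 210 207 207 204 204 206 206 206 209 207 212 212 217 217 220 | 166 165 166 166 166 166 166 166 166 166 166 166 166 166 166 166 166 166 166 166 166
```

Request:
drive_tool(series=[0,0,0,-0.003,0,0.06,1,0,0,0,-0.003,0,0.13,1,0,0,0,-0.003,0,0.19,1,0,0,0,-0.003,0,0.24,1,0,0,0,-0.003,0,0.24,1,0,0,0,-0.003,0,0.24,1,0,0,0,-0.003,0,0.24,-1,0,0,0,-0.003,0,0.24,-1,0,0,0,-0.003,0,0.24,-1,0,0,0,-0.003,0,0.24,-1,0,0,0,-0.003,0,0.24,-1,0,0,0,-0.003,0,0.24,-1])

```text
time_s: 36.18
tool_pos: [0.426, -0.3285, 0.0338]
ee_rot: [3.136, -0.126, 0.008]
ft_force: [0.9, 1.1, 5.7]
finger_gap: 0.641
```

Request:
drive_tool(series=[0,0,0,0,0,-0.02,-1,0,0,0,0,0,-0.05,-1,0,0,0,0,0,-0.1,-1,0,0,0,0,0,-0.15,-1,0,0,0,0,0,-0.2,-1,0,0,0,0,0,-0.25,-1,0,0,0,0,0,-0.3,-1,0,0,0,0,0,-0.3,-1,0,0,0,0,0,-0.3,-1,0,0,0,0,0,-0.3,-1])

```text
time_s: 37.02
tool_pos: [0.4232, -0.3263, 0.1794]
ee_rot: [-3.138, 0.126, 0.002]
ft_force: [0.1, 0.7, -3.9]
finger_gap: 0.643
```

```bash
python3 - <<'E'
from h import *
import pickle
add([0,0,0,-.003,0,.24],[0,0,0,0,0,-.3])
s=sense();print(cmd()[0],s["tool_pos"],s["ft_force"],s["finger_gap"]*85)
im,c=snap("wrist","t3.png");pickle.dump(c,open("t3.pkl","wb"))
P=O+.098*X;print(P,go([*P,.18],-94.57))
hs=cv2.cvtColor(im,cv2.COLOR_BGR2HSV)
p,r=cmd();u,v=proj("wrist",[p[0],p[1],p[2]+.05],c).astype(int);roi=np.zeros(im.shape[:2],np.uint8);roi[v-90:v+90,u-100:u+100]=1
m=((hs[...,1]<45)&(hs[...,2]>135)&(roi>0)).astype(np.uint8)
n,l,st,ce=cv2.connectedComponentsWithStats(m);i=1+np.argmax(st[1:,4]);print(u,v,st[i],ce[i])
E
```

```text
[ 0.4236 -0.3264  0.18  ] [ 0.4232 -0.3263  0.1794] [ 0.0726  0.6879 -3.9351] 54.62227072588799
[ 0.6377 -0.0351] [ 0.      0.     -0.0002  0.3802 -0.6148  0.    ]
319 373 [273 301  44  12 221] [295.0633 306.8145]
```

Request:
drive_tool(series=[0,0,0,0.38,-0.615,0,-1,0,0,0,0.38,-0.615,0,-1,0,0,0,0.38,-0.615,0,-1,0,0,0,0.38,-0.615,0,-1,0,0,0,0.38,-0.615,0,-1,0,0,0,0.38,-0.615,0,-1,0,0,0,0.38,-0.615,0,-1,0,0,0,0.38,-0.615,0,-1,0,0,0,0.38,-0.615,0,-1,0,0,0,0.38,-0.615,0,-1,0,0,0,0.38,-0.615,0,-1,0,0,0,0.38,-0.615,0,-1])

```text
time_s: 38.07
tool_pos: [0.6366, -0.0355, 0.178]
ee_rot: [3.139, -0.125, -0.006]
ft_force: [-1.1, -0.6, -2.9]
finger_gap: 0.642
```

Request:
drive_tool(series=[0,0,0,0,0,0,-1,0,0,0,0,0,0.04,-1,0,0,0,0,0,0.08,-1,0,0,0,0,0,0.11,-1,0,0,0,0,0,0.13,-1,0,0,0,0,0,0.13,-1,0,0,0,0,0,0.13,-1,0,0,0,0,0,0.13,-1])

```text
time_s: 38.73
tool_pos: [0.6385, -0.0358, 0.1165]
ee_rot: [3.139, -0.126, 0.003]
ft_force: [0.3, -0.2, -2.6]
finger_gap: 0.642
```

```bash
python3 - <<'E'
from h import *
import pickle
add([0,0,0,.38,-.615,0],[0,0,0,0,0,.13])
s=sense();print(cmd()[0],s["tool_pos"],s["ee_rot"],s["ft_force"])
im,c=snap("wrist","u1.png");pickle.dump(c,open("u1.pkl","wb"));print(ptr(im,c))
im,_=snap("scene","u1s.png")
E
```

```text
[ 0.6376 -0.035   0.115 ] [ 0.6385 -0.0358  0.1165] [ 3.1389 -0.1262  0.0027] [ 0.2502 -0.1657 -2.5694]
(np.float64(0.10725389263389234), np.float64(0.10728621358556642))
```

Hover with the base about 7 mm above the pad; now press in steps.

Request:
drive_tool(series=[0,0,0,0,0,0.008,-1,0,0,0,0,0,0.016,-1,0,0,0,0,0,0.024,-1,0,0,0,0,0,0.032,-1,0,0,0,0,0,0.036,-1,0,0,0,0,0,0.036,-1])

```text
time_s: 39.33
tool_pos: [0.6389, -0.0355, 0.0998]
ee_rot: [3.139, -0.125, 0.003]
ft_force: [-2.7, 0.9, 10.7]
finger_gap: 0.643
```

Request:
drive_tool(series=[0,0,0,0,0,0.004,-1,0,0,0,0,0,0.006,-1,0,0,0,0,0,0.006,-1,0,0,0,0,0,0.006,-1])

```text
time_s: 39.67
tool_pos: [0.6391, -0.0356, 0.0988]
ee_rot: [3.139, -0.125, 0.004]
ft_force: [-6.6, 0.7, 16.4]
finger_gap: 0.641
```

Request:
drive_tool(series=[0,0,0,0,0,0.003,-1,0,0,0,0,0,0.003,-1,0,0,0,0,0,0.003,-1,0,0,0,0,0,0.003,-1,0,0,0,0,0,0.003,-1,0,0,0,0,0,0.003,-1,0,0,0,0,0,0.003,-1,0,0,0,0,0,0.003,-1,0,0,0,0,0,0.003,-1,0,0,0,0,0,0.003,-1,0,0,0,0,0,0.003,-1,0,0,0,0,0,0.003,-1])

```text
time_s: 40.67
tool_pos: [0.6393, -0.0356, 0.0988]
ee_rot: [3.139, -0.125, 0.004]
ft_force: [-9.9, 1.5, 21.8]
finger_gap: 0.644
```

Request:
drive_tool(series=[0,0,0,0,0,0,-1,0,0,0,0,0,0,-1,0,0,0,0,0,0,-1,0,0,0,0,0,0,-1,0,0,0,0,0,0,-1,0,0,0,0,0,0,-1])

```text
time_s: 41.17
tool_pos: [0.6393, -0.0356, 0.0988]
ee_rot: [3.139, -0.125, 0.004]
ft_force: [-10.9, 1.2, 21.5]
finger_gap: 0.641
```

Request:
drive_tool(series=[0,0,0,0,0,-0.02,-1,0,0,0,0,0,-0.05,-1,0,0,0,0,0,-0.09,-1,0,0,0,0,0,-0.13,-1,0,0,0,0,0,-0.16,-1,0,0,0,0,0,-0.175,-1,0,0,0,0,0,-0.175,-1,0,0,0,0,0,-0.175,-1])

```text
time_s: 41.83
tool_pos: [0.6376, -0.0354, 0.1799]
ee_rot: [-3.139, 0.126, 0.001]
ft_force: [0.4, -0.0, -3.0]
finger_gap: 0.642
```

```bash
python3 - <<'E'
from h import *
add([0,0,0,0,0,.036],[0,0,0,0,0,.006],[0,0,0,0,0,.003],[0,0,0,0,0,-.175])
s=sense();print(cmd()[0],s["tool_pos"],s["ft_force"],s["ee_rot"])
print(go([.507,-.3245,.18],-94.95))
E
```

```text
[ 0.6376 -0.035   0.18  ] [ 0.6376 -0.0354  0.1799] [ 0.3831 -0.0009 -3.0409] [-3.139   0.1256  0.0007]
[ 0.      0.      0.0083 -0.2141  0.598   0.    ]
```

Request:
drive_tool(series=[0,0,0.008,-0.214,0.598,0,-1,0,0,0.008,-0.214,0.598,0,-1,0,0,0.008,-0.214,0.598,0,-1,0,0,0.008,-0.214,0.598,0,-1,0,0,0.008,-0.214,0.598,0,-1,0,0,0.008,-0.214,0.598,0,-1,0,0,0.008,-0.214,0.598,0,-1,0,0,0.008,-0.214,0.598,0,-1,0,0,0.008,-0.214,0.598,0,-1,0,0,0.008,-0.214,0.598,0,-1,0,0,0.008,-0.214,0.598,0,-1,0,0,0.008,-0.214,0.598,0,-1])

```text
time_s: 42.83
tool_pos: [0.5073, -0.3237, 0.1792]
ee_rot: [-3.137, 0.133, 0.002]
ft_force: [-0.1, -0.4, -2.7]
finger_gap: 0.643
```

Request:
drive_tool(series=[0,0,0,0,0,0.05,-1,0,0,0,0,0,0.11,-1,0,0,0,0,0,0.17,-1,0,0,0,0,0,0.22,-1,0,0,0,0,0,0.25,-1,0,0,0,0,0,0.27,-1,0,0,0,0,0,0.276,-1,0,0,0,0,0,0.28,-1,0,0,0,0,0,0.284,-1,0,0,0,0,0,0.284,-1,0,0,0,0,0,0.284,-1])

```text
time_s: 43.75
tool_pos: [0.508, -0.3255, 0.0397]
ee_rot: [3.137, -0.135, 0.003]
ft_force: [-0.3, -0.3, -2.8]
finger_gap: 0.642
```

Request:
drive_tool(series=[0,0,0,0,0,0.002,-1,0,0,0,0,0,0.004,-1,0,0,0,0,0,0.004,-1])

```text
time_s: 44.0
tool_pos: [0.5079, -0.3255, 0.0379]
ee_rot: [3.138, -0.136, 0.002]
ft_force: [-0.9, 1.3, 4.6]
finger_gap: 0.647
```

Contact; release and retreat straight up.

Request:
drive_tool(series=[0,0,0,0,0,-0.001,1,0,0,0,0,0,-0.001,1,0,0,0,0,0,-0.001,1,0,0,0,0,0,-0.001,1,0,0,0,0,0,-0.001,1,0,0,0,0,0,-0.04,1,0,0,0,0,0,-0.08,1,0,0,0,0,0,-0.14,1,0,0,0,0,0,-0.2,1,0,0,0,0,0,-0.3,1,0,0,0,0,0,-0.4,1])

```text
time_s: 44.92
tool_pos: [0.5064, -0.3243, 0.22]
ee_rot: [-3.137, 0.135, 0.003]
ft_force: [0.1, -1.0, 0.2]
finger_gap: 1.0
```

Request:
drive_tool(series=[0,0,0,0.1,-0.2,-0.1,1,0,0,0,0.1,-0.2,-0.1,1,0,0,0,0.1,-0.2,-0.1,1,0,0,0,0.1,-0.2,-0.1,1,0,0,0,0.1,-0.2,-0.1,1,0,0,0,0.1,-0.2,-0.1,1])

```text
time_s: 45.42
tool_pos: [0.5654, -0.2296, 0.269]
ee_rot: [3.139, -0.135, -0.002]
ft_force: [0.2, 0.0, 0.1]
finger_gap: 1.0
```

```bash
python3 - <<'E'
from h import *
im,c=snap("wrist","f.png");print(ptr(im,c))
im2,_=snap("scene","fs.png");im3,_=snap("side","fd.png")
a=cv2.resize(im[60:400,20:600],(800,469),interpolation=2)[:330]
b=np.hstack([cv2.resize(im2[140:305,130:390],(400,254),interpolation=2),cv2.resize(im3[100:265,240:500],(400,254),interpolation=2)])
cv2.imwrite("pics/final.png",np.vstack([a,b]))
E
```

```text
(np.float64(0.10729623603232681), np.float64(0.10691200744509521))
```

View pics/final.png

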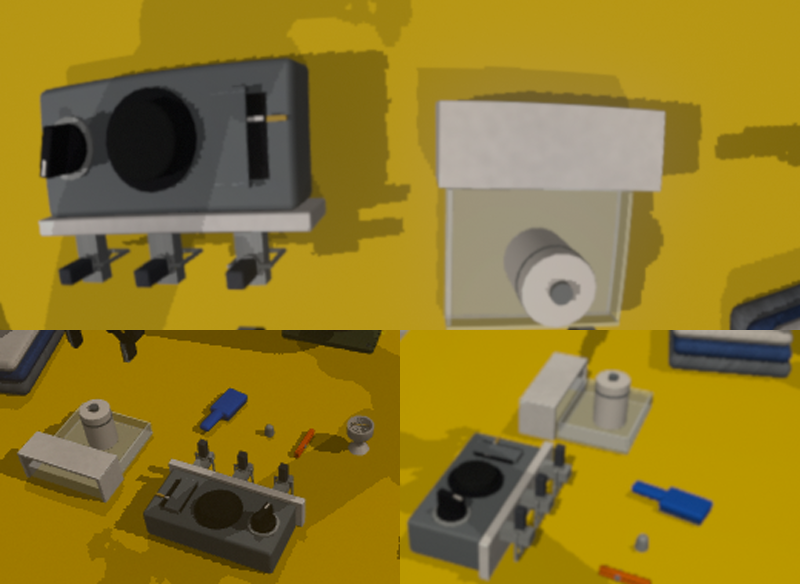

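```bash
python3 -c "
from rig import robot
print(robot.sign_off())"
```

```text
the job is handed in; nothing more can be done
None
```

The job is done and handed in at about 45 s of the 210 s allowed.

- **Pins:** All three hitch pins from the wooden block are in the three shafts. The second and third stopped at the height expected for a seated collar, with 13–16 N on the tool. The first stopped at its expected height with 33 N. No loop shows in its open position any more, and in the final pictures all three hang shut over the shaft ends.
- **Knob:** The pointer reads level with the brass mark. The readings taken nearest the stand agreed to within 0.05 mm. The last one, from far off and at an angle, differed by 0.4 mm, which I put down to the viewing angle.
- **Bottle:** It had been knocked a few centimetres, up against the tray wall, and I found it again before gripping. I pressed it on the pad with about 24 N for over 1.5 s, with the height steady at the stop. It now stands upright in the tray, released, with the arm clear.
- **Bystanders:** The egg cup, thimble, lint brush and peg were not touched. In the final pictures they appear to be where they started, though I did not measure them.

No check failed. The loops were judged from pictures and colour samples only, since their angles could not be read.

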